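# Raise the fume cabinet's window to its mark and push the glue tin in

### The arm

A 7-joint arm with a two-finger parallel gripper is mounted at the origin on a cart in front of the work surface, level with it; the furniture and walls round the work are solid. World frame = base frame: x ahead of the robot, y to its left, z up, the work surface at z = 0. Lengths are in mm, angles in rad, forces in N, time in s.
With the tool pointing down it reaches from about 425 to 875 mm from the base axis. Payload 9.9 kg.
Tool frame: the origin (TCP) lies on the centre line of the jaws, within the pads' length; the fingertips stand env.nose_length ahead of it and the grasp point (between the pads) is the TCP (env.nose_length is the distance from the TCP to the fingertips, in mm); y points along the fingers, z is the direction in which the jaws open and shut, and the axes are right-handed (so a half turn about y gives the same grasp; the last joint's range is limited). The gripper opens to 85 mm and grips with 20 to 120 N. Pads are 22 mm wide; open, the fingers measure 114 mm over their backs; the gripper's body (76 mm by 85 mm) begins 54 mm behind the grasp point. The pads swing forward as they close: fully open they stand 13 mm farther back than shut.
Start: joints at [-1.228, 0.576, 0.025, 1.437, -0.015, 1.129, -0.057], TCP at [279.417, 614.456, 250.289] pointing down, gripper open.
Joint ranges: [-2.76, 2.76], [-0.34, 2.15], [-1.52, 1.57], [0.19, 2.46], [-1.09, 4.23], [0.17, 1.99], [-2.82, 2.82]. Speed limits (rad/s): [2.22, 2.22, 3.01, 3.01, 3.14, 3.14, 3.14].

### API

Orientations are given as a 3x3 rotation matrix whose columns are the frame's x, y, z axes.
In Python, from workcell import env gives the robot as it stands.
- The arm moves only by the tool step_arm, never from a script. Its argument "plan" is one flat list of numbers, 5 for each row, row after row: the shift along the tool's x, y, z in mm, then the turn about the tool's y in rad, then the opening, from 0 (shut) to 1 (fully open). In form: [dx, dy, dz, spin, fingers, dx, dy, dz, spin, fingers, ...]. A call has exactly 8 rows; each row shifts and turns the commanded pose from where the row before left it, along the tool's axes as they then stand; what a row does not reach is not made up. A row lasts 1/10 s, in which the tool goes at most 50 mm and 8.59 degrees, less where a joint would pass 70% of its speed; a pose out of reach is approached as far as the arm can. A call is refused whole if a number of a shift passes 50 or a number of a turn 0.15, either way. A call with a gripper value outside its range is refused whole. The fingers move at their own pace and stop on an object; the grip force is fixed at half the most. Time passes only in rows, so rows that do not move let the fingers close, or fill a call up. It gives the time, the measured TCP pose, the force and the opening at its end, in the units of the state.
- env.get_obs(): the state, without advancing time (a new reading comes with each control period).
- env.camera(name): name is "side" or "top" or "wrist"; returns the picture (400x640x3 uint8, red, green, blue); there is no depth.
- env.calibration(name): a dict with "K" (3x3 intrinsics, pixels), "R" (3x3) and "t" (3): a world point X has camera coordinates R X + t; the wrist camera has in their place "T_tool_cam" (4x4, takes a point from camera to tool coordinates, whose origin is the TCP and whose axes are the tool frame's). Camera axes: x right, y down, z forward; pixel columns grow to the right and rows downward; lengths in mm; the calibration is good to about 2 mm. The wrist camera is an equidistant fisheye: a pixel r from the principal point sees the ray r / f radians off the axis. A picture is of the moment at which its call begins: read the wrist's pose just before it. calibration takes no time and is no camera call.
- env.sign_off(): hands the job in, once; it reports no verdict.
The state is a dict: "t": time; "q": joint angles; "joint_velocities": joint speeds; "joint_efforts": joint torques, N m; "position": TCP position; "tool_rot": TCP orientation; "wrist_force": force on the tool from outside, world axes, zero at the start; "wrist_torque": the same for the moment, N m; "grip_width": finger opening in mm.
Only numpy, scipy, OpenCV 4.12 (cv2) and the standard library are available. Lean on these libraries where they do the work, as an engineer would, in place of code of your own. Each camera call takes 0.05 s, during which the arm holds its last target.

### The job

Get the small fume cabinet on the bench ready for gluing: with your fingers beneath the lip of its counterweighted front window, push the window up until the lip is level with the pointer on the cabinet's right upright, and leave it standing there. Then push the tall glue tin along the bench, under the raised window, until it stands wholly behind it, upright inside the cabinet. Only push with the fingers: do not pinch the lip or lift the tin, and leave the flat wax tin and the pigment jar beside the cabinet where they are.

Things in the scene. Friction and masses are not known exactly. Their poses are not given: they have to be found in the camera images.
- cabinet: Fixed bench fume cabinet, 360 wide, 255 deep, 570 mm tall, no floor. Origin on the bench, mid-width, in the pane's plane; x points level inward (away from the robot), y to the left, z up. Opening from y = -0.15 to 0.15. In front the bench is clear from x = -0.14; nearer lies a carved frame's rail, 50 to 82 mm high. Come over it, fingers down and inward, about 30 degrees from vertical.
- sash (a joint): Height of the window above its lowest stop, m, growing upward; 0 to 0.21. It is balanced by counterweights and stays wherever it is left; moving it takes about 3 to 6 N.
- lip_mid (a point): Middle of the window's lip, on its nose axis: cabinet x = -0.030, height 0.085 + joint value. The lip is a level aluminium ledge on the window's bottom edge, 6 mm thick, 286 mm long (along cabinet y), from the window's face (x = -0.006) out to a rounded nose 10 mm thick (front at x = -0.035). Nothing of the window is more than 5 mm below this point. A black grip strip lies on its upper face.
- pointer_tip (a point): Tip of the small black pointer with a steel thumbscrew, clipped round the right (-y) upright just beyond the right end of the lip and pointing at it; 16 mm tall, its tip at mid-height. The lip's nose axis is to be level with this tip. Fixed during the job.
- glue_tin_mid (a point): Centre, half-way up, of the tall glue tin (black and yellow, 76 mm across, 104 mm tall, about 0.3 kg), loose on the bench before the cabinet, left or right. Too tall to pass under the window as it first stands. It slides steadily when pushed at or below its middle.
- wax_tin_mid (a point): Centre, half-way up, of the flat green wax tin (77 mm across, 30 mm tall), loose on the bench in front of the cabinet on the other side. Leave alone.
- jar_mid (a point): Centre, half-way up, of the spice-jar-shaped pigment jar (45 mm across, 105 mm tall, dark cap), loose on the bench just outside the cabinet's right side. Leave alone. (A small pot and a brush also lie at the very back inside the cabinet, beyond x = 0.14.)

How it is judged (in metres and radians):
On the way, in this order (a step that is already met when the one before it is completed fails the run):
1. the fingers push on the lip while it is still well below the pointer ((contact force between the fingers and lip_nose above 1 N or contact force between the fingers and lip_ledge above 1 N or contact force between the fingers and window_bottom_rail above 1 N) and z of lip_mid in the frame of pointer_tip below -0.03 m), for 0.1 s.
2. the window stands with its lip level with the pointer, within 8 mm (z of lip_mid in the frame of pointer_tip between -0.008 and 0.008 m and velocity of joint sash between -0.01 and 0.01 m/s), for 0.3 s.
3. the glue tin stands wholly behind the window (x of glue_tin_mid in the frame of cabinet above 0.042 m), for 0.2 s.
At the end, for the whole second after the job is handed in: The window rests with its lip's nose within 8 mm of the pointer's height; the glue tin stands upright on the bench inside the cabinet, its centre more than 42 mm behind the plane of the pane (tin wholly behind the window); the wax tin and the jar are within 20 mm of where they were; all at rest (z of lip_mid in the frame of pointer_tip between -0.008 and 0.008 m and x of glue_tin_mid in the frame of cabinet between 0.042 and 0.22 m and y of glue_tin_mid in the frame of cabinet between -0.15 and 0.15 m and angle between glue_tin_mid's own z axis and vertical below 0.1 rad and height (world z) of glue_tin_mid below 0.058 m and velocity of joint sash between -0.005 and 0.005 m/s and distance of each of wax_tin_mid, jar_mid from where it was at the start of the episode below 0.02 m); the robot touches nothing.
It fails at once if the lip is pinched (fingers press the grip strip on its upper face and its nose or ledge at once) ((contact force between the fingers and lip_nose above 0.5 N or contact force between the fingers and lip_ledge above 0.5 N or contact force between the fingers and window_bottom_rail above 0.5 N) and contact force between the fingers and lip_grip_strip above 0.5 N).
It fails at once if the glue tin is lifted (its centre rises more than 10 mm) (height (world z) of glue_tin_mid above 0.062 m).
It fails at once if the glue tin is tipped over 0.3 rad (angle between glue_tin_mid's own z axis and vertical above 0.3 rad).
It fails at once if the wax tin or the jar is shifted by more than 20 mm (distance of any of wax_tin_mid, jar_mid from where it was at the start of the episode above 0.02 m).
It also fails if it takes over 64 s, if anything falls off the work surface, if the arm or the gripper's body presses on something with over 40 N, if the wrist force passes 120 N, or if a joint passes its speed limit or range.

## Working session

There is one attempt and no reset: what is moved stays moved. The work goes in short steps, Python scripts to look and compute and a tool call to move; the robot and the scene stay as the last step left them, time stands still between calls to the robot, and variables do not carry over. Pictures are saved under pics/ and viewed, and the job is handed in when it is done.

Besides the shell and the picture viewer there is one more tool, called after "Request:" as a command line: name --argument value ..., lists and objects as JSON in quotes. step_arm: Moves the arm, as the interface text tells. Its arguments: {"type":"object","properties":{"plan":{"type":"array","items":{"type":"number"}}},"required":["plan"]}

```bash
mkdir -p pics; ls; python3 - <<'E'
from workcell import env
import cv2,numpy as np
np.set_printoptions(precision=4,suppress=True)
for n in ["side","top","wrist"]:
    cv2.imwrite(f"pics/{n}0.png",env.camera(n)[:,:,::-1])
    print(n,env.calibration(n))
o=env.get_obs()
print(o,env.nose_length)
E
```

```text
pics
side {'K': array([[453.3007,   0.    , 328.3689],
       [  0.    , 453.3007, 195.1594],
       [  0.    ,   0.    ,   1.    ]]), 'R': array([[ 0.0986, -0.9951,  0.0065],
       [-0.8175, -0.0848, -0.5696],
       [ 0.5674,  0.0509, -0.8219]]), 't': array([-239.4747,  567.5965,  705.155 ])}
top {'K': array([[391.5613,   0.    , 321.2109],
       [  0.    , 391.5613, 195.0254],
       [  0.    ,   0.    ,   1.    ]]), 'R': array([[-0.0066, -0.9999,  0.0134],
       [-0.9968,  0.0055, -0.0799],
       [ 0.0799, -0.0139, -0.9967]]), 't': array([-180.4575,  595.3576,  973.1102])}
wrist {'K': array([[309.7069,   0.    , 323.3874],
       [  0.    , 309.7069, 193.5685],
       [  0.    ,   0.    ,   1.    ]]), 'T_tool_cam': array([[  -0.0004,    0.9497,    0.3131,  -81.1226],
       [   0.0005,   -0.3131,    0.9497, -125.1909],
       [   1.    ,    0.0005,   -0.0004,    0.2934],
       [   0.    ,    0.    ,    0.    ,    1.    ]])}
{'t': 0.15, 'q': array([-1.2278,  0.5763,  0.0249,  1.4377, -0.015 ,  1.129 , -0.0565]), 'joint_velocities': array([-0.    , -0.0012, -0.0009, -0.0036, -0.0006, -0.0001,  0.0014]), 'joint_efforts': array([  0.0031, -76.6267,   2.2527, -28.6183,   0.0154,   0.0098,
         0.    ]), 'position': array([279.2823, 614.1787, 249.6572]), 'tool_rot': array([[ 0.9103, -0.0005,  0.4139],
       [-0.4139, -0.0011,  0.9103],
       [ 0.    , -1.    , -0.0012]]), 'wrist_force': array([ 0.0736, -0.0188, -0.417 ]), 'wrist_torque': array([0.0105, 0.0043, 0.0187]), 'grip_width': 85.45735515805397} 19.0
```

View pics/side0.png

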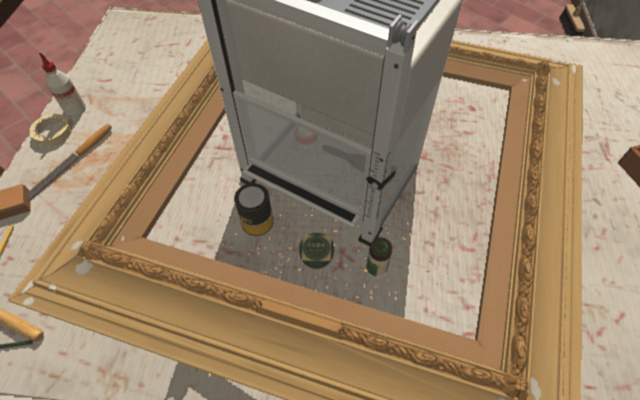

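View pics/top0.png

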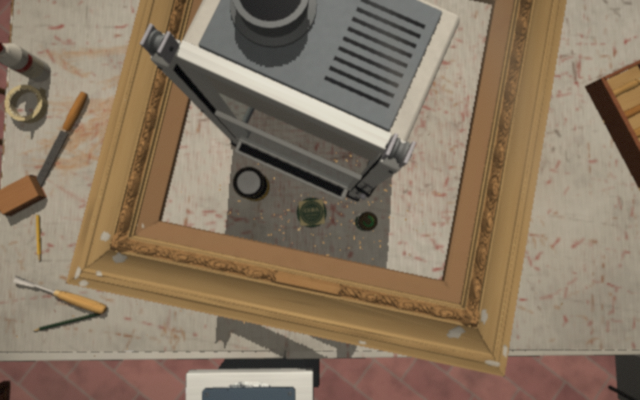

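View pics/wrist0.png

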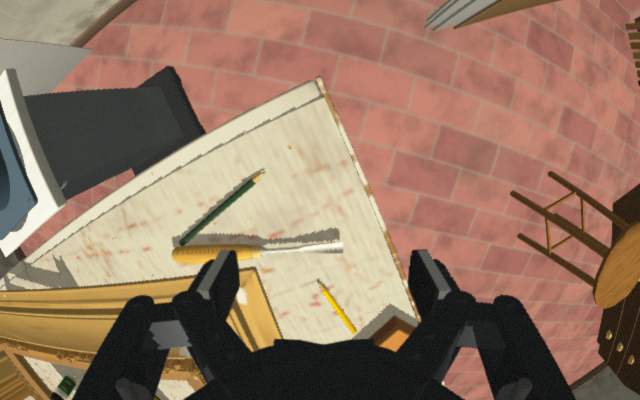

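The side view shows the glue tin at about (255,210), the wax tin at (317,250), the jar at (380,257), the lip's black strip running (247,172) to (355,217), and the pointer near (375,180). I'll enlarge these.

```bash
python3 - <<'E'
import cv2
a=cv2.imread("pics/side0.png")[140:290,220:420];cv2.imwrite("pics/s1.png",cv2.resize(a,None,fx=4,fy=4,interpolation=cv2.INTER_CUBIC))
a=cv2.imread("pics/top0.png")[100:240,220:420];cv2.imwrite("pics/t1.png",cv2.resize(a,None,fx=4,fy=4,interpolation=cv2.INTER_CUBIC))
E
```

```text
(no output)
```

View pics/s1.png

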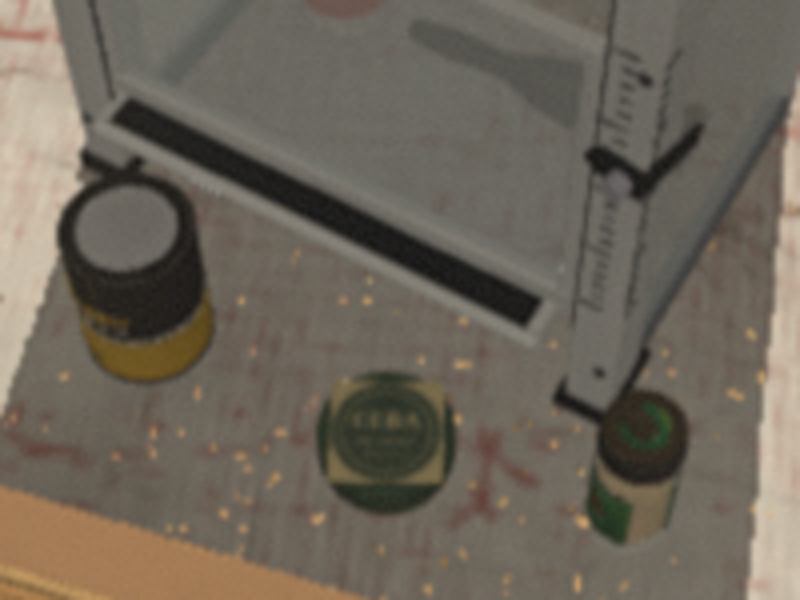

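View pics/t1.png

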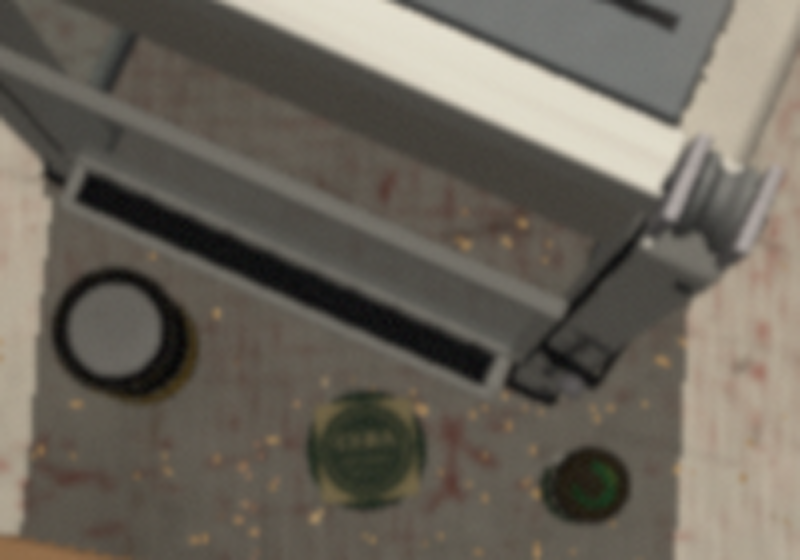

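```bash
cat > h.py <<'E'
from workcell import env
import numpy as np,cv2
np.set_printoptions(precision=3,suppress=True)
C={n:env.calibration(n) for n in("side","top")}
def P(n): c=C[n]; return c["K"]@np.c_[c["R"],c["t"]]
def tri(s,t):
    X=cv2.triangulatePoints(P("side"),P("top"),np.array(s,float).reshape(2,1),np.array(t,float).reshape(2,1)).ravel();X=X[:3]/X[3]
    return X,[np.round(proj(n,X)-np.array(p),1) for n,p in(("side",s),("top",t))]
def proj(n,X):
    p=P(n)@np.r_[X,1];return p[:2]/p[2]
def ray(n,px,z):
    c=C[n];d=c["R"].T@np.linalg.inv(c["K"])@np.r_[px,1];o=-c["R"].T@c["t"]
    return o+d*(z-o[2])/d[2]
S=lambda x,y:(220+x/4,140+y/4)
T=lambda x,y:(220+x/4,100+y/4)
E
python3 - <<'E'
from h import *
L=tri(S(97,137),T(67,202));R=tri(S(530,343),T(490,396));p=tri(S(588,155),T(512,380))
print(L,R,p,sep="\n");d=R[0]-L[0];print(np.linalg.norm(d),np.degrees(np.arctan2(d[1],d[0])))
print("tin top",ray("side",S(127,230),104),ray("top",T(115,328),104))
print("wax",ray("side",S(385,435),30),ray("top",T(367,449),30))
print("jar",ray("side",S(643,435),105),ray("top",T(590,485),105))
E
```

```text
(array([700.638,  23.323,  71.967]), [array([0.3, 0. ]), array([-0.4,  0.1])])
(array([ 579.437, -233.725,   87.02 ]), [array([ 0.1, -0. ]), array([-0.1,  0. ])])
(array([ 576.281, -243.505,  256.913]), [array([-4.2,  0. ]), array([ 5.2, -0.5])])
284.587509888779 -115.24452049178863
tin top [617.171 -14.181 104.   ] [619.538 -13.071 104.   ]
wax [ 547.767 -159.742   30.   ] [ 550.325 -159.806   30.   ]
jar [ 521.361 -292.77   105.   ] [ 525.802 -290.666  105.   ]
```

Request:
step_arm --plan '[33, 0, -32, 0, 0, 33, 0, -32, 0, 0, 33, 0, -32, 0, 0, 33, 0, -32, 0, 0, 33, 0, -32, 0, 0, 33, 0, -32, 0, 0, 33, 0, -32, 0, 0, 33, 0, -32, 0, 0]'

```text
t: 0.95
position: [414.0, 270.3, 250.3]
tool_rot: [[0.91, -0.0, 0.414], [-0.414, -0.0, 0.91], [0.0, -1.0, -0.0]]
wrist_force: [1.4, 0.3, 0.6]
grip_width: 0.1
```

Request:
step_arm --plan '[33, 0, -32, 0, 0, 33, 0, -32, 0, 0, 33, 0, -32, 0, 0, 33, 0, -32, 0, 0, 10, 0, -37, 0, 0, 10, 0, -37, 0, 0, 10, 0, -37, 0, 0, 10, 0, -37, 0, 0]'

```text
t: 1.75
position: [455.5, -51.8, 250.3]
tool_rot: [[0.91, -0.0, 0.414], [-0.414, 0.0, 0.91], [-0.0, -1.0, 0.0]]
wrist_force: [1.1, -0.1, 0.1]
grip_width: 0.3
```

Request:
step_arm --plan '[10, 0, -37, 0, 0, 10, 0, -37, 0, 0, 10, 0, -37, 0, 0, 10, 0, -37, 0, 0, 0, -40, 0, 0, 0, 0, -40, 0, 0, 0, 0, -40, 0, 0, 0, 0, -40, 0, 0, 0]'

```text
t: 2.55
position: [430.7, -201.6, 411.9]
tool_rot: [[0.91, -0.0, 0.414], [-0.414, 0.0, 0.91], [-0.0, -1.0, -0.0]]
wrist_force: [1.8, -0.7, -0.8]
grip_width: 0.0
```

```bash
python3 - <<'E'
from h import *
o=env.get_obs();print(o["q"],o["position"],o["t"],np.hypot(*o["position"][:2]))
cv2.imwrite("pics/w1.png",env.camera("wrist")[:,:,::-1])
E
```

```text
[ 0.11   0.162  0.28   1.657 -0.046  1.329  1.541] [ 430.702 -201.63   411.893] 2.55 475.5614985434278
```

View pics/w1.png

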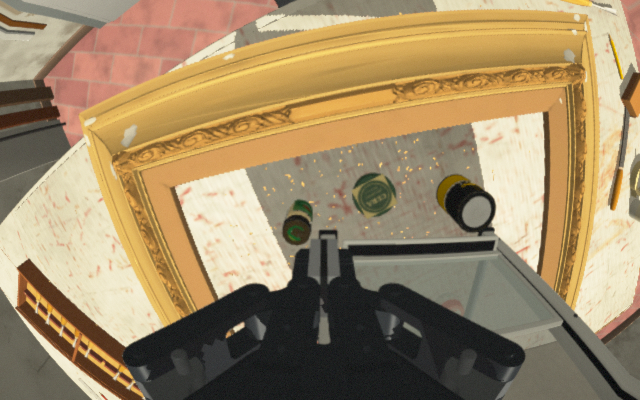

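Request:
step_arm --plan '[0, -40, 0, 0, 0, 0, -40, 0, 0, 0, 0, -40, 0, 0, 0, 0, -40, 0, 0, 0, 0, -40, 0, 0, 0, 0, -40, 0, 0, 0, 0, -40, 0, 0, 0, 0, -40, 0, 0, 0]'

```text
t: 3.4
position: [423.8, -198.2, 683.4]
tool_rot: [[0.909, 0.05, 0.414], [-0.414, -0.024, 0.91], [0.056, -0.998, -0.001]]
wrist_force: [0.2, 0.3, -1.1]
grip_width: -0.0
```

The tool is starting to tilt at its reach limit, in the direction I need. I'll check that the tilt grows and then stays.

Request:
step_arm --plan '[0, -40, 0, 0, 0, 0, -40, 0, 0, 0, 0, -40, 0, 0, 0, 0, -40, 0, 0, 0, 0, -40, 0, 0, 0, 0, -40, 0, 0, 0, 0, -40, 0, 0, 0, 0, -40, 0, 0, 0]'

```text
t: 4.2
position: [394.6, -173.4, 769.9]
tool_rot: [[0.888, 0.25, 0.386], [-0.378, -0.081, 0.922], [0.262, -0.965, 0.022]]
wrist_force: [2.5, 4.0, 0.1]
grip_width: 0.1
```

```bash
python3 - <<'E'
from h import *
o=env.get_obs();print(o["q"],o["position"],o["tool_rot"])
E
```

```text
[-0.611  0.096  1.156  0.849 -0.158  1.988  1.62 ] [ 394.638 -173.378  769.892] [[ 0.888  0.25   0.386]
 [-0.378 -0.081  0.922]
 [ 0.262 -0.965  0.022]]
```

Request:
step_arm --plan '[10, -40, 0, 0, 0, 10, -40, 0, 0, 0, 10, -40, 0, 0, 0, 10, -40, 0, 0, 0, 10, -40, 0, 0, 0, 10, -40, 0, 0, 0, 10, -40, 0, 0, 0, 10, -40, 0, 0, 0]'

```text
t: 5.0
position: [373.8, -184.1, 843.8]
tool_rot: [[0.817, 0.406, 0.409], [-0.38, -0.153, 0.912], [0.433, -0.901, 0.029]]
wrist_force: [1.2, 0.2, -0.3]
grip_width: 0.0
```

```bash
python3 - <<'E'
from h import *
o=env.get_obs();print(o["q"],o["position"],o["tool_rot"],o["joint_velocities"])
E
```

```text
[-0.552  0.003  0.917  0.703 -0.004  1.988  1.505] [ 373.838 -184.063  843.795] [[ 0.817  0.406  0.409]
 [-0.38  -0.153  0.912]
 [ 0.433 -0.901  0.029]] [ 1.699 -0.041 -1.843 -0.082  0.103 -0.002 -0.086]
```

Request:
step_arm --plan '[10, -40, 0, 0, 0, 10, -40, 0, 0, 0, 10, -40, 0, 0, 0, 10, -40, 0, 0, 0, 10, -40, 0, 0, 0, 0, 30, 0, 0, 0, 0, 40, 0, 0, 0, 0, 40, 0, 0, 0]'

```text
t: 5.8
position: [405.4, -204.9, 772.0]
tool_rot: [[0.786, 0.459, 0.415], [-0.378, -0.175, 0.909], [0.49, -0.871, 0.036]]
wrist_force: [1.7, 0.4, 0.2]
grip_width: -0.5
```

```bash
python3 - <<'E'
from h import *
o=env.get_obs();print(o["q"],o["position"],o["tool_rot"],o["joint_velocities"])
E
```

```text
[ 0.235 -0.075  0.108  1.055  0.018  1.649  1.484] [ 405.384 -204.898  772.003] [[ 0.786  0.459  0.415]
 [-0.378 -0.175  0.909]
 [ 0.49  -0.871  0.036]] [-0.014 -0.095 -0.008  1.218  0.008 -1.103 -0.017]
```

Request:
step_arm --plan '[-19, 40, 0, 0, 0, -19, 40, 0, 0, 0, -19, 40, 0, 0, 0, -19, 40, 0, 0, 0, -19, 40, 0, 0, 0, -19, 40, 0, 0, 0, -19, 40, 0, 0, 0, -19, 37, 0, 0, 0]'

```text
t: 6.6
position: [430.6, -201.6, 420.5]
tool_rot: [[0.787, 0.458, 0.413], [-0.377, -0.173, 0.91], [0.488, -0.872, 0.036]]
wrist_force: [1.4, -1.0, -0.2]
grip_width: 0.2
```

```bash
python3 - <<'E'
from h import *
o=env.get_obs();print(o["q"],o["position"],o["tool_rot"])
im=env.camera("wrist");np.savez("pics/w2.npz",p=o["position"],R=o["tool_rot"])
cv2.imwrite("pics/w2.png",im[:,:,::-1])
E
```

```text
[ 0.23  -0.112  0.084  2.024  0.049  0.718  1.422] [ 430.614 -201.618  420.517] [[ 0.787  0.458  0.413]
 [-0.377 -0.173  0.91 ]
 [ 0.488 -0.872  0.036]]
```

View pics/w2.png

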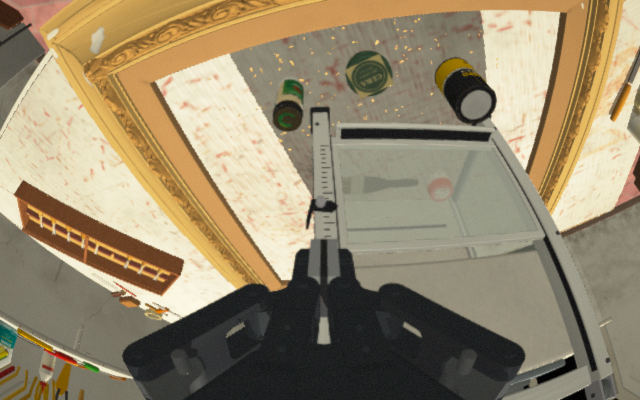

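The wrist view shows the pointer at about (322,208) on the scaled right upright, with the lip strip spanning (340,131) to (492,135). I'll enlarge both.

```bash
python3 - <<'E'
import cv2
a=cv2.imread("pics/w2.png")
cv2.imwrite("pics/w2a.png",cv2.resize(a[100:260,290:390],None,fx=5,fy=5,interpolation=cv2.INTER_CUBIC)[:,:])
cv2.imwrite("pics/w2a.png",cv2.resize(a[110:230,290:390],None,fx=5,fy=5,interpolation=cv2.INTER_CUBIC))
cv2.imwrite("pics/w2b.png",cv2.resize(a[100:150,320:510],None,fx=4,fy=4,interpolation=cv2.INTER_CUBIC))
a=cv2.imread("pics/side0.png")
cv2.imwrite("pics/s2.png",cv2.resize(a[150:240,340:420],None,fx=6,fy=6,interpolation=cv2.INTER_CUBIC))
E
```

```text
(no output)
```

View pics/w2a.png

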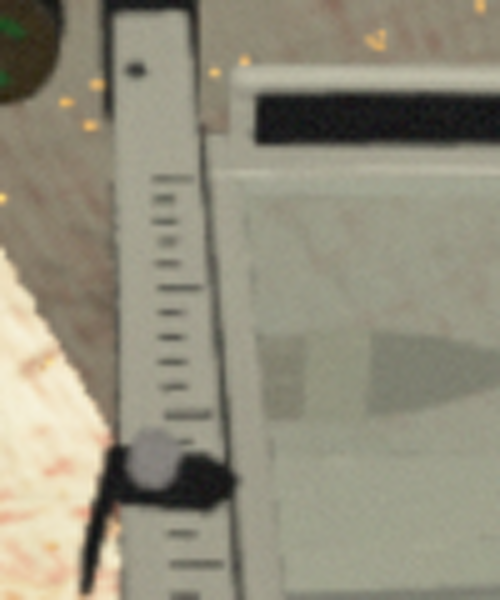

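View pics/w2b.png

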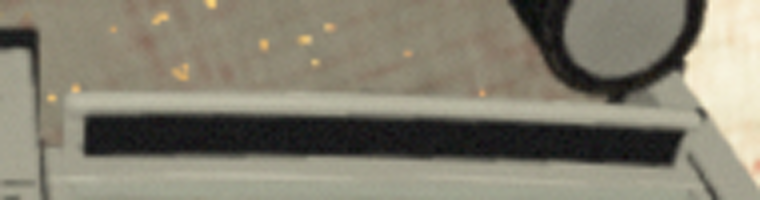

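View pics/s2.png

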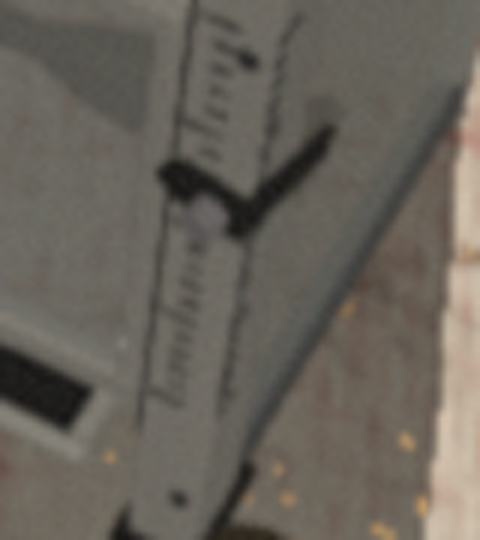

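```bash
cat >> h.py <<'E'
Wc=env.calibration("wrist")
def wray(px,p,R):
    K=Wc["K"];u=(np.array(px)-K[:2,2])/K[0,0];th=np.hypot(*u);d=np.r_[u/th*np.sin(th),np.cos(th)]
    M=Wc["T_tool_cam"];return R@M[:3,3]+p,R@(M[:3,:3]@d)
def fray(n,px):
    c=C[n];d=c["R"].T@np.linalg.inv(c["K"])@np.r_[px,1];return -c["R"].T@c["t"],d/np.linalg.norm(d)
def isect(rays):
    A=0;b=0
    for o,d in rays:
        M=np.eye(3)-np.outer(d,d);A=A+M;b=b+M@o
    X=np.linalg.solve(A,b);return X,[np.round(np.linalg.norm((np.eye(3)-np.outer(d,d))@(X-o)),1) for o,d in rays]
def atz(r,z): o,d=r;return o+d*(z-o[2])/d[2]
E
python3 - <<'E'
from h import *
D=np.load("pics/w2.npz");p,R=D["p"],D["R"]
w=lambda x,y:wray((x,y),p,R)
print("ptr",isect([w(337.6,206.4),fray("side",(367.5,178.7))]))
print("R end",isect([w(336.6,124.4),fray("side",S(530,343)),fray("top",T(490,396))]))
print("L end",isect([w(496,128.5),fray("side",S(97,137)),fray("top",T(67,202))]))
for z in (80,85):
  print(atz(w(336.6,124.4),z),atz(w(496,128.5),z))
# top/bottom of pointer body at tip etc
print("foot of upright?", atz(w(290+108/5,111),0))
E
```

```text
ptr (array([ 596.386, -251.351,  234.586]), [np.float64(2.3), np.float64(2.3)])
R end (array([ 579.579, -233.515,   86.951]), [np.float64(0.5), np.float64(0.1), np.float64(0.5)])
L end (array([695.611,  22.737,  86.373]), [np.float64(6.4), np.float64(5.0), np.float64(4.1)])
[ 584.45  -234.459   80.   ] [705.871  32.366  80.   ]
[ 581.11  -233.422   85.   ] [701.052  30.154  85.   ]
foot of upright? [ 589.604 -280.912    0.   ]
```

```bash
python3 - <<'E'
from h import *
Ls=ray("side",S(97,137),87);Lt=ray("top",T(67,202),87);Rs=ray("side",S(530,343),87);Rt=ray("top",T(490,396),87)
print(Ls,Lt,Rs,Rt)
L=(Ls+Lt)/2;Rr=(Rs+Rt)/2;d=(L-Rr)[:2];print(np.linalg.norm(d));y=d/np.linalg.norm(d);x=np.array([y[1],-y[0]])
mid=(L+Rr)[:2]/2;o=mid+33*x
print("x",x,"y",y,"o",o,np.degrees(np.arctan2(x[1],x[0])))
for n,q in dict(ptr=(596.4,-251.4),tin=(618.4,-13.6),wax=(549,-159.8),jar=(523.6,-291.7)).items():
    v=np.array(q)-o;print(n,v@x,v@y)
E
```

```text
[689.52   19.575  87.   ] [697.855  19.261  87.   ] [ 579.412 -233.497   87.   ] [ 579.474 -234.034   87.   ]
277.76507542522876
x [ 0.912 -0.411] y [0.411 0.912] o [ 666.645 -120.747] -24.28642646032803
ptr -10.290419160272887 -147.9822197797245
tin -88.0441702296608 77.82122172336611
wax -91.17049069370881 -83.98429771387706
jar -60.07234618737132 -214.6582255199354
```

Request:
step_arm --plan '[-10, 31, 18, 0, 0, -10, 31, 18, 0, 0, -10, 31, 18, 0, 0, -10, 31, 18, 0, 0, -10, 31, 19, 0, 0, -10, 32, 19, 0, 0, -10, 32, 19, 0, 0, -9, 32, 18, 0, 0]'

```text
t: 7.45
position: [531.9, -101.5, 205.2]
tool_rot: [[0.783, 0.46, 0.418], [-0.376, -0.185, 0.908], [0.495, -0.868, 0.028]]
wrist_force: [-0.8, -0.1, 0.1]
grip_width: 0.0
```

```bash
python3 - <<'E'
from h import *
o=env.get_obs();print(o["q"],o["position"],o["tool_rot"])
cv2.imwrite("pics/w3.png",env.camera("wrist")[:,:,::-1])
cv2.imwrite("pics/s3.png",env.camera("side")[:,:,::-1])
E
```

```text
[-0.096  0.281  0.093  2.294  1.104  0.187  0.063] [ 531.91  -101.529  205.247] [[ 0.783  0.46   0.418]
 [-0.376 -0.185  0.908]
 [ 0.495 -0.868  0.028]]
```

View pics/w3.png

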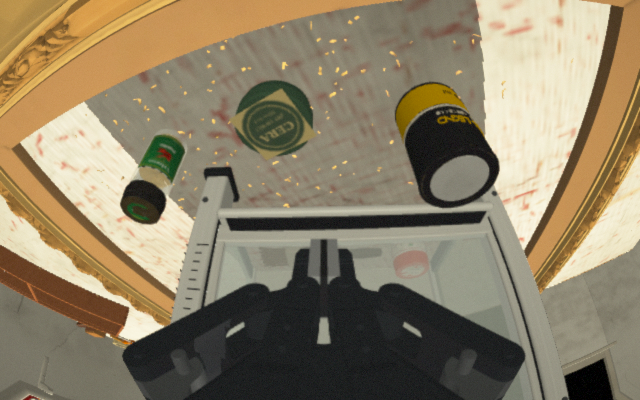

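View pics/s3.png

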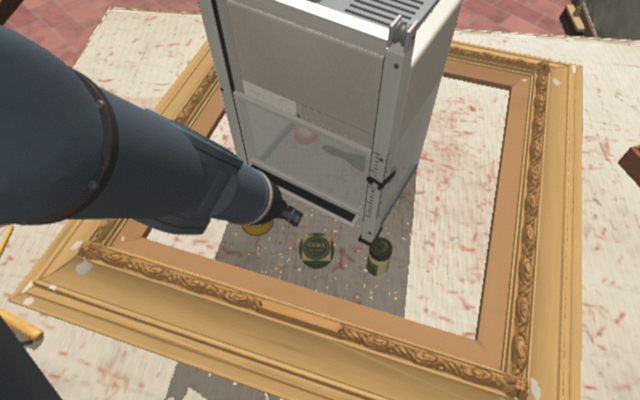

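Joint 6 is close to its lower stop, and this row fell short of its command. I'll fit a kinematic model from the logged poses so I can plan a reachable path.

```bash
cat > kin.py <<'E'
import numpy as np
from scipy.optimize import least_squares
from scipy.spatial.transform import Rotation as Ro
S=[([-1.2278,.5763,.0249,1.4377,-.015,1.129,-.0565],[279.28,614.18,249.66],[[.9103,-.0005,.4139],[-.4139,-.0011,.9103],[0,-1,-.0012]]),
([.11,.162,.28,1.657,-.046,1.329,1.541],[430.702,-201.63,411.893],[[.91,0,.414],[-.414,0,.91],[0,-1,0]]),
([-.611,.096,1.156,.849,-.158,1.988,1.62],[394.638,-173.378,769.892],[[.888,.25,.386],[-.378,-.081,.922],[.262,-.965,.022]]),
([-.552,.003,.917,.703,-.004,1.988,1.505],[373.838,-184.063,843.795],[[.817,.406,.409],[-.38,-.153,.912],[.433,-.901,.029]]),
([.235,-.075,.108,1.055,.018,1.649,1.484],[405.384,-204.898,772.003],[[.786,.459,.415],[-.378,-.175,.909],[.49,-.871,.036]]),
([.23,-.112,.084,2.024,.049,.718,1.422],[430.614,-201.618,420.517],[[.787,.458,.413],[-.377,-.173,.91],[.488,-.872,.036]]),
([-.096,.281,.093,2.294,1.104,.187,.063],[531.91,-101.529,205.247],[[.783,.46,.418],[-.376,-.185,.908],[.495,-.868,.028]])]
z=lambda a:Ro.from_euler('z',a).as_matrix()
y=lambda a:Ro.from_euler('y',a).as_matrix()
def fk(q,p,s,full=True):
    R=z(s[0]*q[0]+p[0]);t=np.array([0,0,p[1]])
    R=R@y(q[1]);t=t+R@[p[2],p[3],0]
    R=R@z(s[1]*q[2]);t=t+R@[p[4],0,p[5]]
    R=R@y(q[3]);t=t+R@[p[6],p[7],0]
    R=R@z(s[2]*q[4]);t=t+R@[p[8],0,p[9]]
    R=R@y(q[5]);t=t+R@[p[10],p[11],0]
    R=R@z(s[3]*q[6]);t=t+R@[0,0,p[12]]
    return t,R@z(p[13])@np.array([[1,0,0],[0,0,-1],[0,1,0.]]).T if False else R@z(p[13])@np.array([[1,0,0],[0,0,1],[0,-1,0.]])@np.eye(3)
def fit():
    best=None
    import itertools
    for s in itertools.product([-1,1],repeat=4):
        for c13 in(0,np.pi/2,-np.pi/2,np.pi):
            def f(p):
                e=[]
                for q,P,R in S:
                    t,r=fk(q,p,s);e+=list(t-P);e+=list(100*(r-np.array(R)).ravel())
                return np.r_[e,0.01*p[1:13]]
            p0=np.r_[0,300,0,0,0,400,0,0,0,400,0,0,250,c13]
            r=least_squares(f,p0,max_nfev=60)
            if best is None or r.cost<best[0]:best=(r.cost,s,r.x)
    return best
if __name__=="__main__":
    b=fit();np.set_printoptions(precision=3,suppress=True);print(b)
    for q,P,R in S:
        t,r=fk(q,b[2],b[1]);print(t-P,np.abs(r-R).max())
    np.savez("kin.npz",s=b[1],p=b[2])
E
python3 kin.py
```

```text
(np.float64(267141.16977345926), (-1, 1, 1, 1), array([   0.534,  282.706,  204.241, -709.622, -212.816,  479.171,
        120.537,  282.044,  -92.384,  399.312,   36.692,   61.672,
        217.667,    1.591]))
[-30.491   2.069  29.07 ] 1.99999925320693
[-9.2   23.848 15.847] 1.999999996423575
[16.538 -4.127 11.104] 1.9299814829058104
[-15.829   8.476  -7.594] 1.8019836952150832
[ 19.268 -23.763 -22.703] 1.7983851763128487
[  8.071 -25.393 -30.907] 1.7955039661415757
[3.528 1.123 5.155] 1.73684178534307
```

```bash
python3 - <<'E'
s=open('kin.py').read()
import re
i=s.index("    return t,R@z");j=s.index("def fit")
s=s[:i]+"    return t,R@z(p[13])@np.array([[1,0,0],[0,0,-1],[0,1,0.]])\n"+s[j:]
open('kin.py','w').write(s)
E
python3 kin.py
```

```text
(np.float64(34.51643733001802), (-1, -1, -1, -1), array([ -0.   , 266.646,  -0.151, -14.621,   0.304, 586.924,  -0.455,
       -31.029,   0.734, 391.42 ,   0.02 ,  -0.977, 341.446,   4.712]))
[-0.172 -0.051 -0.036] 8.466379820938688e-05
[ 0.193 -0.09  -0.073] 0.0004044823212804305
[ 0.002 -0.068  0.037] 0.0006135267582836335
[-0.058  0.104  0.173] 0.0004909521365321634
[-0.084 -0.02  -0.305] 0.0012025547357771837
[ 0.007 -0.107  0.119] 0.0008508520543844267
[-0.036  0.     0.058] 0.0009558182599482823
```

```bash
cat > ik.py <<'E'
from kin import fk
import numpy as np
from scipy.optimize import least_squares
K=np.load("kin.npz");p_,s_=K["p"],K["s"]
lo=np.array([-2.76,-.34,-1.52,.19,-1.09,.17,-2.82]);hi=np.array([2.76,2.15,1.57,2.46,4.23,1.99,2.82])
CX=np.array([.9085,-.418,0]);CY=np.array([.418,.9085,0]);CO=np.array([667,-121,0.])
def cab(x,y,z): return CO+x*CX+y*CY+np.array([0,0,z])
def tocab(P): v=np.array(P)-CO;return np.array([v@CX,v@CY,v[2]])
def rot(tilt,az=-24.5,):
    t=np.radians(tilt);a=np.radians(az);h=np.array([np.cos(a),np.sin(a),0])
    yy=np.sin(t)*h-np.cos(t)*np.array([0,0,1]);xx=np.cos(t)*h+np.sin(t)*np.array([0,0,1]);return np.c_[xx,yy,np.cross(xx,yy)]
def ik(P,R,q0,w=300):
    def f(q):
        t,r=fk(q,p_,s_);return np.r_[t-P,w*(r-R).ravel(),0.2*(q[2]),0.0*q]
    best=None
    for k in range(4):
        g=np.clip(np.array(q0)+ (0 if k==0 else np.random.default_rng(k).normal(0,.4,7)),lo+.01,hi-.01)
        r=least_squares(f,g,bounds=(lo+.005,hi-.005))
        if best is None or r.cost<best.cost:best=r
    t,rr=fk(best.x,p_,s_);return best.x,np.linalg.norm(t-P),np.abs(rr-R).max()
E
python3 - <<'E'
from ik import *
np.set_printoptions(precision=2,suppress=True)
q0=[-.0,.4,.09,2.0,0.05,.5,1.4]
for tilt in (15,20,25,30,35):
  for tgt in ((-52,-12,66),(-52,-12,216),(-130,-12,170),(-120,78,45),(-15,50,45),(-20,78,45)):
    q,e,r=ik(cab(*tgt),rot(tilt),q0);print(tilt,tgt,q,round(e,1),round(r,3))
E
```

```text
15 (-52, -12, 66) [ 0.05  0.64 -0.    2.    0.36  0.28  0.86] 0.0 0.0
15 (-52, -12, 216) [ 0.05  0.42 -0.    1.86  0.16  0.62  1.07] 0.0 0.0
15 (-130, -12, 170) [-0.01  0.39 -0.    2.09  0.27  0.43  0.9 ] 0.0 0.0
15 (-120, 78, 45) [-0.16  0.65 -0.    2.09  0.67  0.24  0.34] 0.0 0.0
15 (-15, 50, 45) [-0.02  0.72 -0.    1.87  0.35  0.34  0.8 ] 0.0 0.0
15 (-20, 78, 45) [-0.07  0.73  0.    1.85  0.36  0.35  0.75] 0.0 0.0
20 (-52, -12, 66) [ 0.03  0.63 -0.    2.08  0.89  0.18  0.31] 0.0 0.0
20 (-52, -12, 216) [ 0.03  0.4  -0.    1.94  0.28  0.5   0.95] 0.0 0.0
20 (-130, -12, 170) [-0.04  0.37  0.    2.17  0.5   0.33  0.65] 0.0 0.0
20 (-120, 78, 45) [-0.2   0.65 -0.    2.16  1.33  0.21 -0.35] 0.0 0.0
20 (-15, 50, 45) [-0.05  0.71 -0.    1.94  0.74  0.23  0.4 ] 0.0 0.0
20 (-20, 78, 45) [-0.09  0.72 -0.    1.93  0.73  0.26  0.36] 0.0 0.0
25 (-52, -12, 66) [ 0.01  0.63 -0.    2.15  1.82  0.18 -0.64] 0.0 0.0
25 (-52, -12, 216) [0.01 0.38 0.   2.01 0.48 0.39 0.74] 0.0 0.0
25 (-130, -12, 170) [-0.07  0.36 -0.    2.24  0.95  0.25  0.18] 0.0 0.0
25 (-120, 78, 45) [-0.23  0.65  0.    2.22  1.9   0.
[... 297 characters left out ...]
30 (-130, -12, 170) [-0.1   0.36 -0.    2.31  1.56  0.26 -0.46] 0.0 0.0
30 (-120, 78, 45) [-0.27  0.67 -0.    2.29  2.18  0.4  -1.27] 0.0 0.0
30 (-15, 50, 45) [-0.09  0.72  0.    2.09  2.03  0.28 -0.93] 0.0 0.0
30 (-20, 78, 45) [-0.14  0.72  0.    2.07  1.91  0.29 -0.86] 0.0 0.0
35 (-52, -12, 66) [-0.04  0.66 -0.    2.29  2.51  0.45 -1.38] 0.0 0.0
35 (-52, -12, 216) [-0.04  0.36  0.    2.17  1.37  0.27 -0.19] 0.0 0.0
35 (-130, -12, 170) [-0.14  0.38 -0.    2.38  2.01  0.35 -0.95] 0.0 0.0
35 (-120, 78, 45) [-0.3   0.7   0.    2.35  2.31  0.54 -1.45] 0.0 0.0
35 (-15, 50, 45) [-0.12  0.73  0.    2.15  2.3   0.41 -1.23] 0.0 0.0
35 (-20, 78, 45) [-0.17  0.74  0.    2.13  2.2   0.41 -1.18] 0.0 0.0
```

Request:
step_arm --plan '[-2, 12, 3, 0, 0, -2, 12, 3, 0, 0, -2, 12, 3, 0, 0, -2, 12, 3, 0, 0, -2, 12, 3, 0, 0, -2, 12, 3, 0, 0, -2, 12, 3, 0, 0, -2, 11, 3, 0, 0]'

```text
t: 8.35
position: [572.9, -94.0, 117.3]
tool_rot: [[0.781, 0.461, 0.421], [-0.377, -0.188, 0.907], [0.498, -0.867, 0.027]]
wrist_force: [0.1, -0.2, 0.7]
grip_width: 0.1
```

```bash
cat > st.py <<'E'
from workcell import env
from ik import *
import sys
np.set_printoptions(precision=3,suppress=True)
o=env.get_obs();R=o["tool_rot"];P=o["position"]
print("t",o["t"],"q",o["q"]);print("pos",P,"cab",tocab(P),"tip cab",tocab(P+19*R[:,1]));print("ydir cab",R[:,1]@CX,R[:,1]@CY,"zdir.CX",R[:,2]@CX,"zz",R[2,2],"F",o["wrist_force"],o["grip_width"])
if len(sys.argv)>3:
    d=cab(*map(float,sys.argv[1:4]))-P;print("delta tool",R.T@d)
E
python3 st.py -58 -12 66
```

```text
t 8.35 q [ 0.092  0.5   -0.187  2.294  1.969  0.329 -0.836]
pos [572.851 -93.967 117.339] cab [-96.834 -14.795 117.339] tip cab [-87.374 -14.384 100.867]
ydir cab 0.4978946703413755 0.021654821064690563 zdir.CX 0.003475316942179597 zz 0.02696247556263006 F [ 0.077 -0.157  0.67 ] 0.13139226047749672
delta tool [ 8.079 63.901  1.544]
```

Request:
step_arm --plan '[1, 8, 0, 0, 0, 1, 8, 0, 0, 0, 1, 8, 0, 0, 0, 1, 8, 0, 0, 0, 1, 8, 0, 0, 0, 1, 8, 0, 0, 0, 1, 8, 0, 0, 0, 1, 8, 0, 0, 0]'

```text
t: 9.15
position: [607.5, -107.1, 63.6]
tool_rot: [[0.783, 0.459, 0.419], [-0.377, -0.185, 0.907], [0.494, -0.869, 0.029]]
wrist_force: [-1.0, 1.8, 0.0]
grip_width: 0.2
```

```bash
python3 st.py -48 -12 66;python3 - <<'E'
from h import *
cv2.imwrite("pics/w4.png",env.camera("wrist")[:,:,::-1])
E
```

```text
t 9.15 q [ 0.178  0.642 -0.268  2.238  2.119  0.407 -0.938]
pos [ 607.507 -107.075   63.606] cab [-59.869 -12.217  63.606] tip cab [-50.478 -11.76   47.096]
ydir cab 0.4943082125109994 0.024094665732228 zdir.CX 0.0014789551734289436 zz 0.028556508759690437 F [-0.984  1.814  0.022] 0.16273384650570852
delta tool [11.493  3.79   0.302]
```

View pics/w4.png

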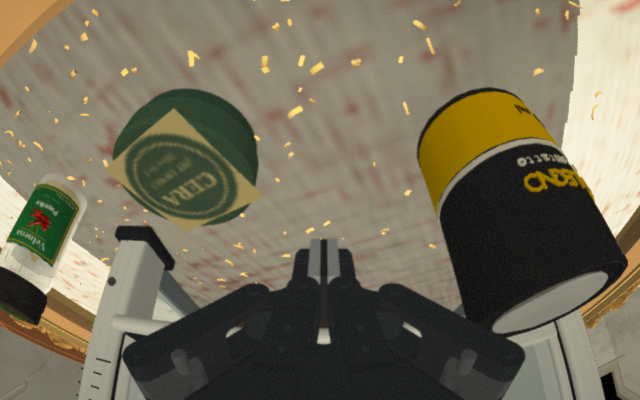

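Request:
step_arm --plan '[3, 0, 0, 0, 0, 3, 0, 0, 0, 0, 3, 0, 0, 0, 0, 3, 0, 0, 0, 0, 2, 0, 0, 0, 0, 2, 0, 0, 0, 0, 1, 0, 0, 0, 0, 1, 0, 0, 0, 0]'

```text
t: 10.0
position: [621.3, -113.7, 73.1]
tool_rot: [[0.783, 0.459, 0.419], [-0.377, -0.185, 0.907], [0.494, -0.869, 0.029]]
wrist_force: [0.1, -0.4, 0.7]
grip_width: -0.3
```

Request:
step_arm --plan '[2, -3.5, 0, 0, 0, 2, -3.5, 0, 0, 0, 2, -3.5, 0, 0, 0, 2, -3.5, 0, 0, 0, 2, -3.5, 0, 0, 0, 2, -3.5, 0, 0, 0, 2, -3.5, 0, 0, 0, 2, -3.5, 0, 0, 0]'

```text
t: 10.8
position: [620.4, -113.9, 105.3]
tool_rot: [[0.784, 0.459, 0.418], [-0.377, -0.183, 0.908], [0.493, -0.87, 0.029]]
wrist_force: [-4.7, 3.4, -3.0]
grip_width: -0.2
```

```bash
python3 st.py -48 -12 66;python3 - <<'E'
from h import *
cv2.imwrite("pics/w5.png",env.camera("wrist")[:,:,::-1])
cv2.imwrite("pics/s5.png",env.camera("side")[100:300,150:470,::-1])
E
```

```text
t 10.8 q [ 0.074  0.561 -0.092  2.182  1.931  0.246 -0.745]
pos [ 620.446 -113.877  105.324] cab [-45.272 -12.988 105.324] tip cab [-35.899 -12.513  88.803]
ydir cab 0.4932813579042693 0.024976526696071158 zdir.CX 0.0006273216441558053 zz 0.029066666328188644 F [-4.738  3.371 -2.997] -0.18230789484033758
delta tool [-21.78   32.87   -0.158]
```

View pics/w5.png

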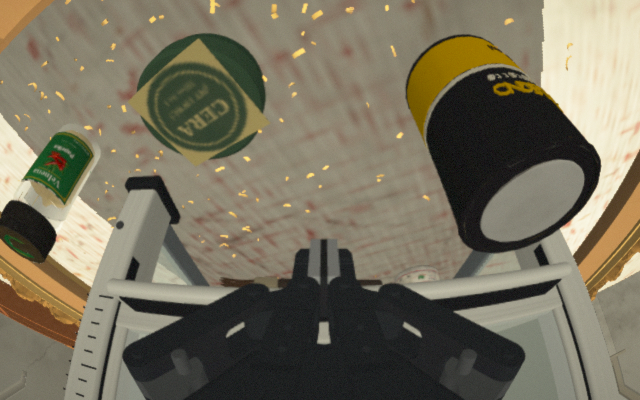

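View pics/s5.png

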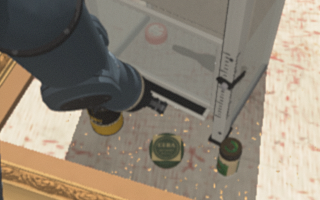

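Request:
step_arm --plan '[3, -5.2, 0, 0, 0, 3, -5.2, 0, 0, 0, 3, -5.2, 0, 0, 0, 3, -5.2, 0, 0, 0, 3, -5.2, 0, 0, 0, 3, -5.2, 0, 0, 0, 3, -5.2, 0, 0, 0, 3, -5.2, 0, 0, 0]'

```text
t: 11.7
position: [620.4, -114.1, 153.4]
tool_rot: [[0.784, 0.459, 0.417], [-0.376, -0.182, 0.909], [0.493, -0.869, 0.03]]
wrist_force: [-3.7, 6.1, -4.8]
grip_width: 0.2
```

```bash
python3 st.py -48 -12 66
```

```text
t 11.7 q [ 0.026  0.473 -0.02   2.144  1.378  0.191 -0.185]
pos [ 620.368 -114.102  153.374] cab [-45.249 -13.226 153.374] tip cab [-35.875 -12.72  136.854]
ydir cab 0.4933398504426081 0.026617325013415415 zdir.CX -0.001151846749455689 zz 0.029945492133449877 F [-3.734  6.15  -4.771] 0.17639773625521898
delta tool [-45.5    74.64   -1.389]
```

Request:
step_arm --plan '[3, -5.2, 0, 0, 0, 3, -5.2, 0, 0, 0, 3, -5.2, 0, 0, 0, 3, -5.2, 0, 0, 0, 3, -5.2, 0, 0, 0, 3, -5.2, 0, 0, 0, 3, -5.2, 0, 0, 0, 3, -5.2, 0, 0, 0]'

```text
t: 12.5
position: [620.0, -114.9, 201.4]
tool_rot: [[0.785, 0.459, 0.416], [-0.376, -0.182, 0.909], [0.493, -0.869, 0.03]]
wrist_force: [-3.8, 8.7, -3.7]
grip_width: 0.2
```

```bash
python3 st.py -48 -12 66;python3 - <<'E'
from h import *
o=env.get_obs();np.savez("pics/w6.npz",p=o["position"],R=o["tool_rot"])
a=env.camera("wrist")[:,:,::-1]
cv2.imwrite("pics/w6.png",a)
cv2.imwrite("pics/s6.png",cv2.resize(env.camera("side")[120:270,240:420,::-1],None,fx=4,fy=4,interpolation=2))
E
```

```text
t 12.5 q [ 0.178  0.398 -0.226  2.088  1.017  0.323  0.2  ]
pos [ 620.032 -114.9    201.351] cab [-45.221 -14.091 201.351] tip cab [-35.849 -13.579 184.83 ]
ydir cab 0.49325309864340167 0.026934849590829684 zdir.CX -0.001718265722816242 zz 0.02998789493658633 F [-3.771  8.662 -3.652] 0.1519395207452048
delta tool [-69.185 116.368  -1.965]
```

View pics/w6.png

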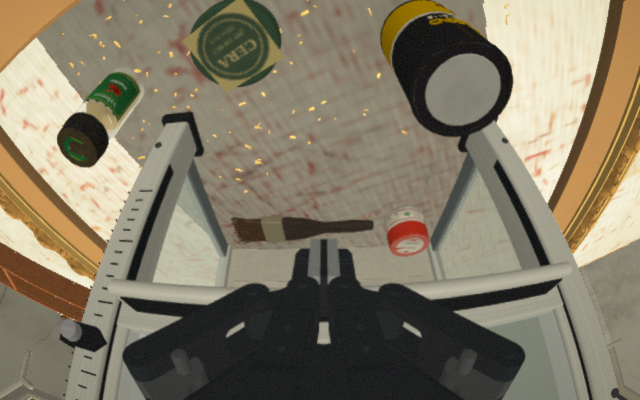

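View pics/s6.png

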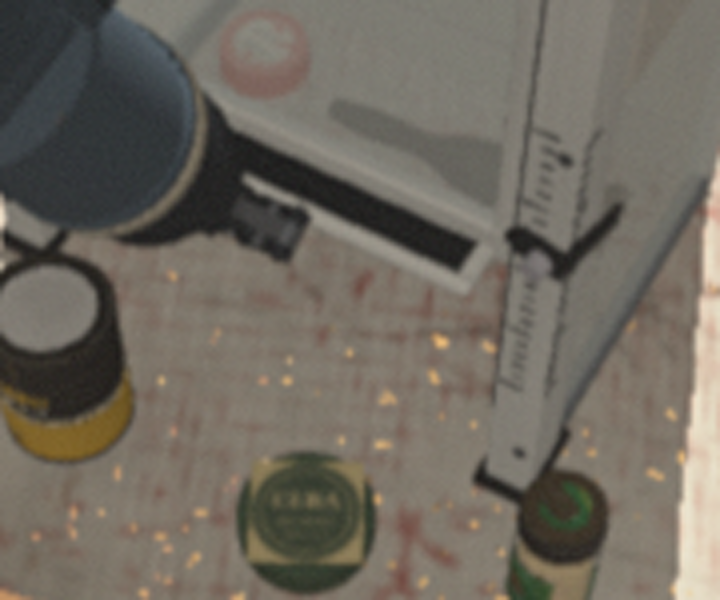

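```bash
python3 - <<'E'
import cv2
a=cv2.imread("pics/w6.png")[260:370,50:180]
cv2.imwrite("pics/w6a.png",cv2.resize(a,None,fx=5,fy=5,interpolation=cv2.INTER_CUBIC))
E
```

```text
(no output)
```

View pics/w6a.png

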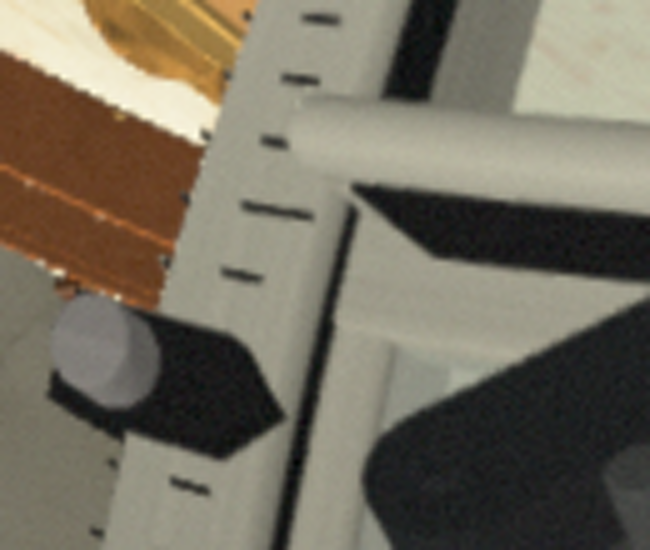

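```bash
python3 - <<'E'
from h import *
from ik import tocab,cab
A=np.load("pics/w2.npz");B=np.load("pics/w6.npz")
r1=wray((337.6,206.4),A["p"],A["R"]);r2=wray((107.4,343.4),B["p"],B["R"]);r3=fray("side",(367.5,179))
for c in([r1,r2],[r1,r3],[r2,r3],[r1,r2,r3]):
    X,e=isect(c);print("ptr",tocab(X),e)
n2=wray((108.6,286.6),B["p"],B["R"]);n3=fray("side",(357.3,191))
X,e=isect([n2,n3]);print("nose",tocab(X),e)
# nose ray vs vertical line plane x=-30
for r,x,nm in((n2,-30,"nose w"),(n3,-30,"nose s"),(r2,-10,"ptr w6"),(r2,-20,"ptr w6"),(r3,-10,"ptr s"),(r3,-20,"ptr s"),(r1,-10,"ptr w2"),(r1,-20,"ptr w2")):
    o=tocab(r[0]);d=tocab(r[0]+r[1])-o;print(nm,x,o+d*(x-o[0])/d[0])
E
```

```text
ptr [ -12.376 -145.948  239.406] [np.float64(0.8), np.float64(0.8)]
ptr [ -10.644 -148.234  235.293] [np.float64(2.5), np.float64(2.5)]
ptr [ -11.125 -149.208  237.852] [np.float64(2.9), np.float64(2.9)]
ptr [ -11.756 -147.994  238.052] [np.float64(1.7), np.float64(2.5), np.float64(3.6)]
nose [ -29.899 -140.712  209.603] [np.float64(1.0), np.float64(1.0)]
nose w -30 [ -30.    -141.716  208.768]
nose s -30 [ -30.    -140.547  211.393]
ptr w6 -10 [ -10.    -147.053  239.609]
ptr w6 -20 [ -20.    -139.201  241.474]
ptr s -10 [ -10.    -149.829  232.224]
ptr s -20 [ -20.    -153.804  246.451]
ptr w2 -10 [ -10.    -146.1    236.479]
ptr w2 -20 [ -20.    -147.052  244.884]
```

Request:
step_arm --plan '[1.4, -2.4, 0, 0, 0, 1.4, -2.4, 0, 0, 0, 1.4, -2.4, 0, 0, 0, 1.4, -2.4, 0, 0, 0, 1.4, -2.4, 0, 0, 0, 1.4, -2.4, 0, 0, 0, 1.4, -2.4, 0, 0, 0, 1.4, -2.4, 0, 0, 0]'

```text
t: 13.4
position: [619.9, -115.7, 223.4]
tool_rot: [[0.785, 0.459, 0.416], [-0.376, -0.182, 0.909], [0.493, -0.87, 0.03]]
wrist_force: [-4.2, 7.5, -3.0]
grip_width: 0.1
```

```bash
python3 st.py -48 -12 66;python3 - <<'E'
from h import *
o=env.get_obs();np.savez("pics/w7.npz",p=o["position"],R=o["tool_rot"])
a=env.camera("wrist")[:,:,::-1]
cv2.imwrite("pics/w7.png",a)
cv2.imwrite("pics/w7a.png",cv2.resize(a[260:370,50:180],None,fx=5,fy=5,interpolation=2))
cv2.imwrite("pics/s7.png",cv2.resize(env.camera("side")[150:210,320:400,::-1],None,fx=8,fy=8,interpolation=2))
E
```

```text
t 13.4 q [ 0.235  0.369 -0.297  2.059  0.915  0.378  0.311]
pos [ 619.906 -115.693  223.439] cab [-45.003 -14.864 223.439] tip cab [-35.632 -14.36  206.918]
ydir cab 0.4932334812030054 0.02654454501684092 zdir.CX -0.0014590982541386266 zz 0.029685767418839448 F [-4.18   7.525 -3.018] 0.10807648067481836
delta tool [-80.271 135.489  -1.808]
```

View pics/w7a.png

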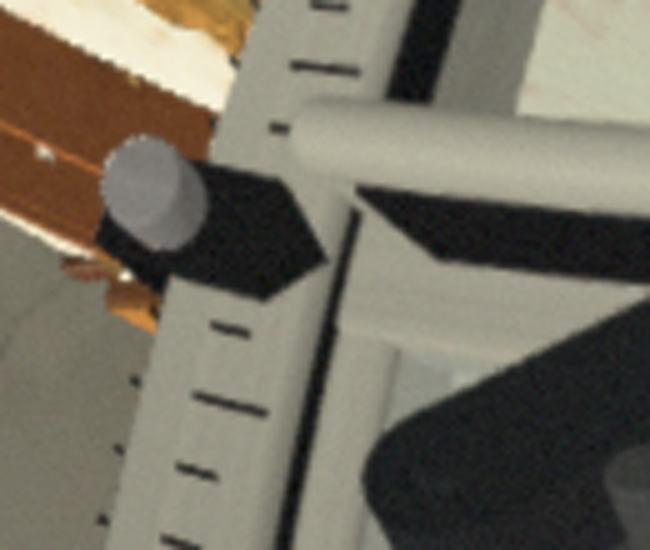

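View pics/s7.png

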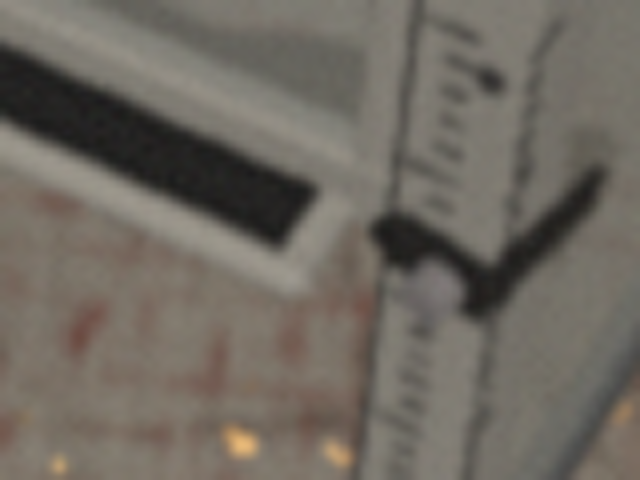

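```bash
python3 - <<'E'
from h import *
from ik import tocab,cab
A=np.load("pics/w2.npz");B=np.load("pics/w6.npz");D=np.load("pics/w7.npz")
r1=wray((337.6,206.4),A["p"],A["R"]);r2=wray((107.4,343.4),B["p"],B["R"]);r4=wray((115.6,312.2),D["p"],D["R"])
for c in([r1,r2,r4],[r2,r4],[r1,r4]):
    X,e=isect(c);print("ptr",tocab(X),e)
n=wray((108.6,287),D["p"],D["R"])
for r,x,nm in((n,-30,"nose w"),(r4,-10,"ptr"),(r4,-14,"ptr"),(r4,-18,"ptr"),(fray("side",(320+375/8,150+228/8)),-12,"ptr s"),(fray("side",(320+303/8,150+285/8)),-30,"nose s")):
    o=tocab(r[0]);d=tocab(r[0]+r[1])-o;print(nm,x,o+d*(x-o[0])/d[0])
E
```

```text
ptr [ -12.301 -145.847  239.856] [np.float64(1.2), np.float64(0.5), np.float64(0.9)]
ptr [  -6.943 -149.511  239.032] [np.float64(0.0), np.float64(0.0)]
ptr [ -12.664 -145.974  239.926] [np.float64(1.0), np.float64(1.0)]
nose w -30 [ -30.    -142.236  231.233]
ptr -10 [ -10.    -147.177  239.992]
ptr -14 [ -14.    -144.047  241.26 ]
ptr -18 [ -18.    -140.916  242.528]
ptr s -12 [ -12.    -149.271  235.686]
nose s -30 [ -30.    -140.599  228.583]
```

Request:
step_arm --plan '[0.7, -1.2, 0, 0, 0, 0.7, -1.2, 0, 0, 0, 0.7, -1.2, 0, 0, 0, 0.7, -1.2, 0, 0, 0, 0.7, -1.2, 0, 0, 0, 0.7, -1.2, 0, 0, 0, 0, 0, 0, 0, 0, 0, 0, 0, 0, 0]'

```text
t: 14.3
position: [619.9, -116.1, 231.9]
tool_rot: [[0.784, 0.459, 0.417], [-0.376, -0.182, 0.908], [0.493, -0.869, 0.03]]
wrist_force: [-4.8, 9.2, -0.6]
grip_width: 0.2
```

```bash
python3 st.py -48 -12 66;python3 - <<'E'
from h import *
o=env.get_obs();np.savez("pics/w8.npz",p=o["position"],R=o["tool_rot"])
a=env.camera("wrist")[:,:,::-1]
cv2.imwrite("pics/w8.png",a)
cv2.imwrite("pics/w8a.png",cv2.resize(a[260:370,50:180],None,fx=5,fy=5,interpolation=2))
cv2.imwrite("pics/s8.png",cv2.resize(env.camera("side")[150:210,320:400,::-1],None,fx=8,fy=8,interpolation=2))
E
```

```text
t 14.3 q [ 0.254  0.358 -0.32   2.048  0.882  0.397  0.348]
pos [ 619.852 -116.133  231.873] cab [-44.868 -15.286 231.873] tip cab [-35.492 -14.788 215.354]
ydir cab 0.4934663372967081 0.026203886595302858 zdir.CX -0.000988952869598183 zz 0.029564844482164766 F [-4.799  9.163 -0.611] 0.23326839879696648
delta tool [-84.59  142.745  -1.618]
```

View pics/w8a.png

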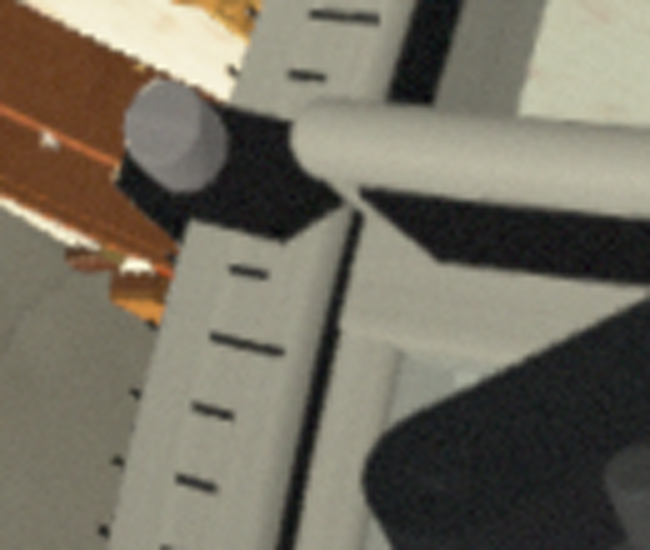

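View pics/s8.png

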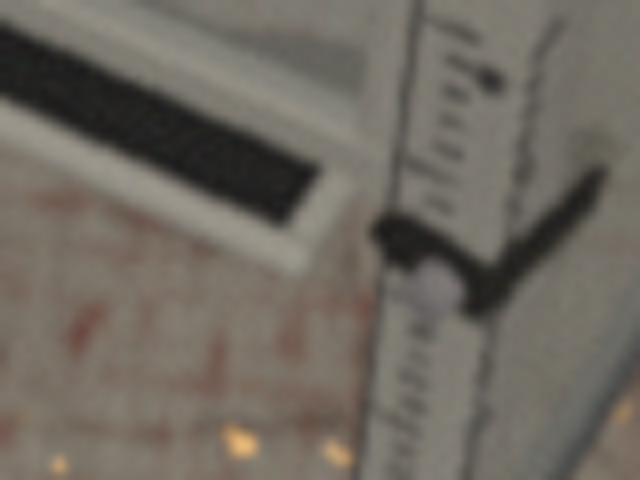

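Request:
step_arm --plan '[-3, 0, 0, 0, 0, -4, 0, 0, 0, 0, -6, 0, 0, 0, 0, -8, 0, 0, 0, 0, -10, 0, 0, 0, 0, -10, 0, 0, 0, 0, -10, 0, 0, 0, 0, -10, 0, 0, 0, 0]'

```text
t: 15.2
position: [572.1, -95.4, 201.8]
tool_rot: [[0.783, 0.46, 0.42], [-0.378, -0.185, 0.907], [0.495, -0.869, 0.029]]
wrist_force: [1.3, -1.0, -0.1]
grip_width: -0.0
```

```bash
python3 st.py -48 -12 66;python3 - <<'E'
from h import *
o=env.get_obs();np.savez("pics/w9.npz",p=o["position"],R=o["tool_rot"])
a=env.camera("wrist")[:,:,::-1]
cv2.imwrite("pics/w9.png",a)
cv2.imwrite("pics/s9.png",cv2.resize(env.camera("side")[120:270,220:420,::-1],None,fx=4,fy=4,interpolation=2))
E
```

```text
t 15.2 q [ 0.092  0.335 -0.167  2.204  1.136  0.293  0.024]
pos [572.058 -95.437 201.806] cab [-96.94  -16.462 201.806] tip cab [-87.538 -16.009 185.302]
ydir cab 0.4948811453926238 0.023849080277085346 zdir.CX 0.0022473410338669617 zz 0.028722938688033908 F [ 1.298 -0.975 -0.074] -0.0039037349290492766
delta tool [-24.72  142.289   0.668]
```

View pics/w9.png

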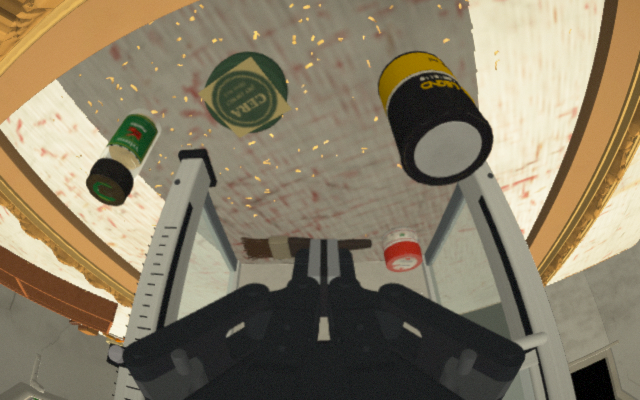

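View pics/s9.png

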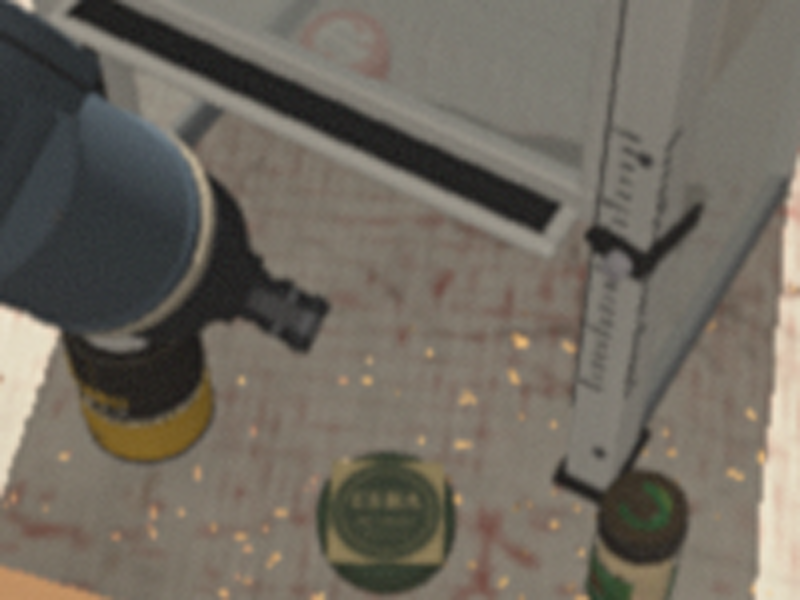

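```bash
python3 st.py -188 77 160; python3 - <<'E'
from ik import *
from h import *
o=env.get_obs();R=o["tool_rot"];P=o["position"]
for b in(20,0,-54,-100,-150,-200,-250,-341): print(b,proj("side",P+b*R[:,1]))
q,e,r=ik(cab(-188,77,160),R,o["q"]);print(q,e,r)
q,e,r=ik(cab(-136,77,70),R,o["q"]);print(q,e,r)
q,e,r=ik(cab(-5,77,40),R,o["q"]);print(q,e,r)
cv2.imwrite("pics/s10.png",cv2.resize(cv2.imread("pics/s9.png"),None,fx=1,fy=1))
E
```

```text
t 15.3 q [ 0.092  0.335 -0.168  2.205  1.135  0.294  0.025]
pos [571.363 -94.972 201.285] cab [-97.766 -16.33  201.285] tip cab [-88.387 -15.881 184.767]
ydir cab 0.4936264661430314 0.023632604477838277 zdir.CX 0.0010431971969117005 zz 0.0277641797419933 F [ 0.035 -0.429 -0.08 ] -0.06588876505922964
delta tool [-100.221   -6.449   92.057]
20 [285.623 193.41 ]
0 [282.304 191.933]
-54 [272.548 187.593]
-100 [263.186 183.427]
-150 [251.69  178.313]
-200 [238.528 172.457]
-250 [223.31  165.687]
-341 [188.501 150.2  ]
[-0.361  0.377 -0.     2.336  1.48   0.343 -0.635] 5.728578676879116e-14 3.3306690738754696e-16
[-0.271  0.608 -0.     2.314  2.141  0.365 -1.246] 1.4561792860887974e-13 3.3306690738754696e-16
[-0.112  0.736 -0.     2.038  1.949  0.255 -0.885] 0.0 3.3306690738754696e-16
```

Request:
step_arm --plan '[-12.5, -1, 11.5, 0, 0.7, -12.5, -1, 11.5, 0, 0.7, -12.5, -1, 11.5, 0, 0.7, -12.5, -1, 11.5, 0, 0.7, -12.5, -1, 11.5, 0, 0.7, -12.5, -1, 11.5, 0, 0.7, -12.5, 0, 11.5, 0, 0.7, -12.5, 0, 11.5, 0, 0.7]'

```text
t: 16.1
position: [530.5, 27.6, 160.5]
tool_rot: [[0.782, 0.46, 0.42], [-0.378, -0.185, 0.907], [0.495, -0.868, 0.029]]
wrist_force: [0.1, -0.4, -0.1]
grip_width: 59.8
```

```bash
python3 st.py -150 77 90;python3 - <<'E'
from h import *
o=env.get_obs();np.savez("pics/w11.npz",p=o["position"],R=o["tool_rot"])
a=env.camera("wrist")[:,:,::-1]
cv2.imwrite("pics/w11.png",a)
cv2.imwrite("pics/s11.png",env.camera("side")[:,:,::-1])
E
```

```text
t 16.1 q [-0.242  0.378 -0.159  2.327  1.47   0.409 -0.626]
pos [530.506  27.591 160.505] cab [-186.116   77.941  160.505] tip cab [-176.704   78.405  144.006]
ydir cab 0.49534947287637643 0.024429579886918188 zdir.CX 0.0019593208936927726 zz 0.029237018250134552 F [ 0.058 -0.352 -0.069] 59.846120424622285
delta tool [-3.53  79.082 -2.923]
```

View pics/w11.png

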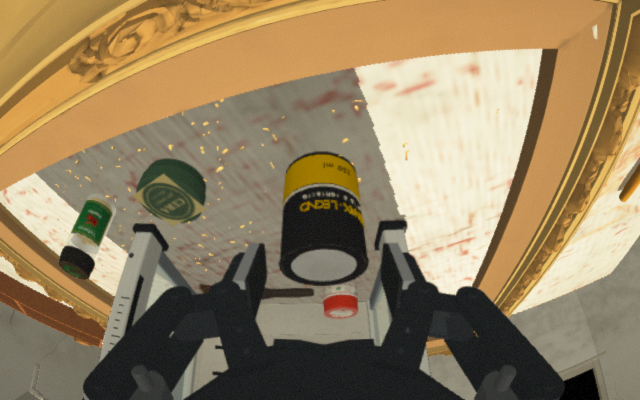

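View pics/s11.png

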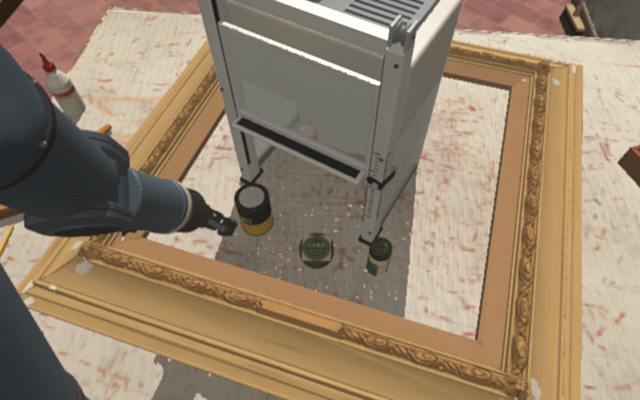

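```bash
python3 - <<'E'
from h import *
from ik import tocab
D=np.load("pics/w11.npz");w=lambda x,y,z:tocab(atz(wray((x,y),D["p"],D["R"]),z))
print("tin",w(324,266,104));print("tin bottom near",w(322,153,0));print("rail",w(320,68,50),w(200,95,50),w(450,55,50))
print("tin side",tocab(ray("side",(253,198),104)))
print("wax",w(172,188,30))
E
```

```text
tin [-88.071  80.266 104.   ]
tin bottom near [-122.252   81.445    0.   ]
rail [-235.279   79.436   50.   ] [-221.008   -1.882   50.   ] [-248.497  162.636   50.   ]
tin side [-89.615  73.16  104.   ]
wax [-110.055  -69.924   30.   ]
```

```bash
python3 - <<'E'
from h import *
from ik import tocab
im=env.camera("top")[:,:,::-1]
cv2.imwrite("pics/t12.png",cv2.resize(im[120:280,150:350],None,fx=4,fy=4,interpolation=2))
for p in((155,223),(250,243),(300,256)):
    print(tocab(ray("top",p,50)))
E
```

```text
[-273.199  255.367   50.   ]
[-221.571   22.341   50.   ]
[-199.902 -102.653   50.   ]
```

View pics/t12.png

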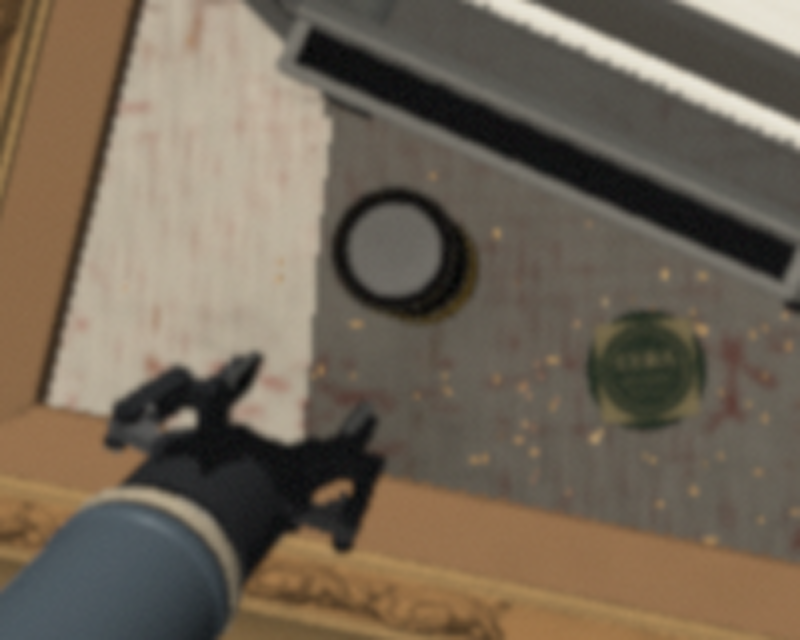

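```bash
python3 st.py -150 79 46
```

```text
t 16.25 q [-0.241  0.378 -0.159  2.327  1.469  0.408 -0.623]
pos [530.344  27.766 160.231] cab [-186.336   78.032  160.231] tip cab [-176.944   78.504  143.722]
ydir cab 0.49433826995777247 0.024854828134533047 zdir.CX -3.499600961866526e-05 zz 0.02857105991154637 F [-0.375 -0.955  0.607] 59.68127098542401
delta tool [-24.885 117.237  -2.29 ]
```

Request:
step_arm --plan '[-3, 14.5, 0, 0, 0.5, -3, 14.5, 0, 0, 0.5, -3, 14.5, 0, 0, 0.5, -3, 14.5, 0, 0, 0.5, -3, 14.5, 0, 0, 0.5, -3, 14.5, 0, 0, 0.5, -3, 14.5, 0, 0, 0.5, -3, 14.5, -2, 0, 0.5]'

```text
t: 17.05
position: [564.7, 11.5, 47.4]
tool_rot: [[0.782, 0.46, 0.421], [-0.378, -0.186, 0.907], [0.495, -0.868, 0.028]]
wrist_force: [-0.1, -1.0, 0.2]
grip_width: 42.3
```

```bash
python3 st.py -130 79 42;python3 - <<'E'
from h import *
o=env.get_obs();np.savez("pics/w13.npz",p=o["position"],R=o["tool_rot"])
a=env.camera("wrist")[:,:,::-1]
cv2.imwrite("pics/w13.png",a)
cv2.imwrite("pics/s13.png",cv2.resize(env.camera("side")[130:280,190:390,::-1],None,fx=4,fy=4,interpolation=2))
E
```

```text
t 17.05 q [-0.097  0.661 -0.291  2.342  2.048  0.561 -1.17 ]
pos [564.742  11.481  47.401] cab [-148.279   77.615   47.401] tip cab [-138.86    78.053   30.905]
ydir cab 0.4957079258374748 0.023025364847398068 zdir.CX 0.003218125760715247 zz 0.02834605948676026 F [-0.079 -0.955  0.237] 42.3190578378894
delta tool [13.164 13.775  1.297]
```

View pics/w13.png

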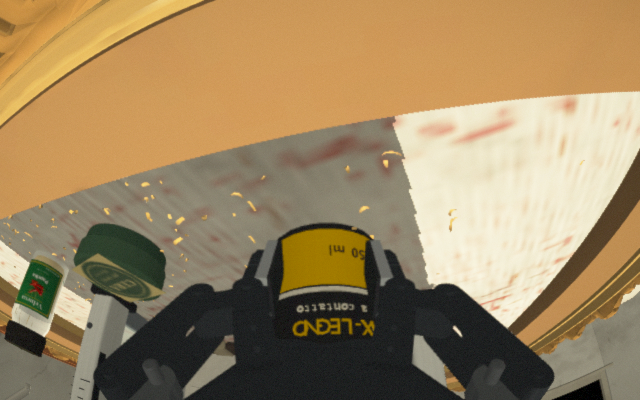

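View pics/s13.png

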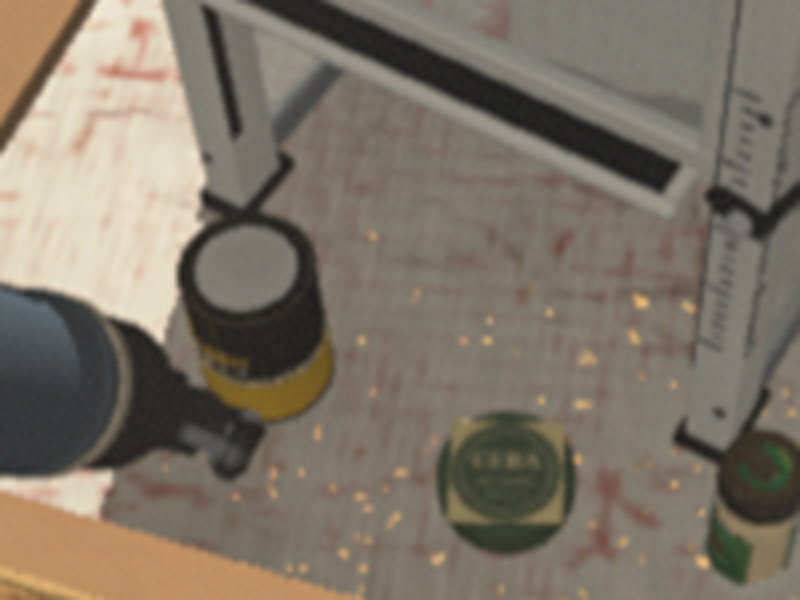

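Request:
step_arm --plan '[4.3, 2.5, 0, 0, 0.5, 4.3, 2.5, 0, 0, 0.5, 4.3, 2.5, 0, 0, 0.5, 4.3, 2.5, 0, 0, 0.5, 4.3, 2.5, 0, 0, 0.5, 4.3, 2.5, 0, 0, 0.5, 4.3, 2.5, 0, 0, 0.5, 4.3, 2.5, 0, 0, 0.5]'

```text
t: 17.95
position: [600.0, -3.8, 47.1]
tool_rot: [[0.783, 0.459, 0.419], [-0.377, -0.185, 0.908], [0.494, -0.869, 0.029]]
wrist_force: [-4.5, 2.0, 3.5]
grip_width: 42.4
```

```bash
python3 st.py -60 78 45;python3 - <<'E'
from h import *
a=env.camera("wrist")[:,:,::-1]
cv2.imwrite("pics/w14.png",a)
cv2.imwrite("pics/s14.png",cv2.resize(env.camera("side")[130:280,190:390,::-1],None,fx=4,fy=4,interpolation=2))
E
```

```text
t 17.95 q [-0.078  0.671 -0.235  2.261  2.025  0.486 -1.076]
pos [600.004  -3.846  47.118] cab [-109.836   78.43    47.118] tip cab [-100.445   78.892   30.607]
ydir cab 0.49427849051329614 0.024268026610147694 zdir.CX 0.0013246987199625343 zz 0.028667653569123513 F [-4.463  2.04   3.541] 42.407334852499936
delta tool [42.276 26.458 -0.417]
```

View pics/w14.png

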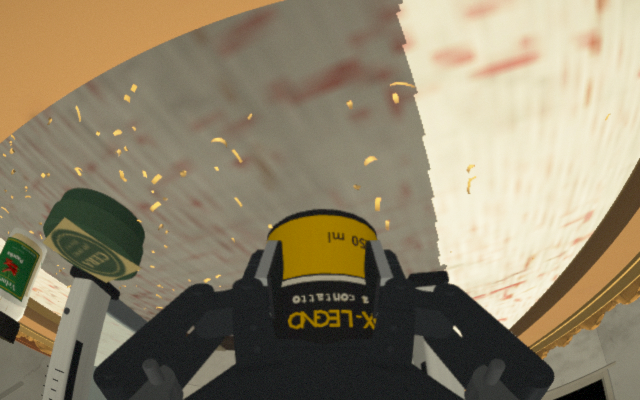

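View pics/s14.png

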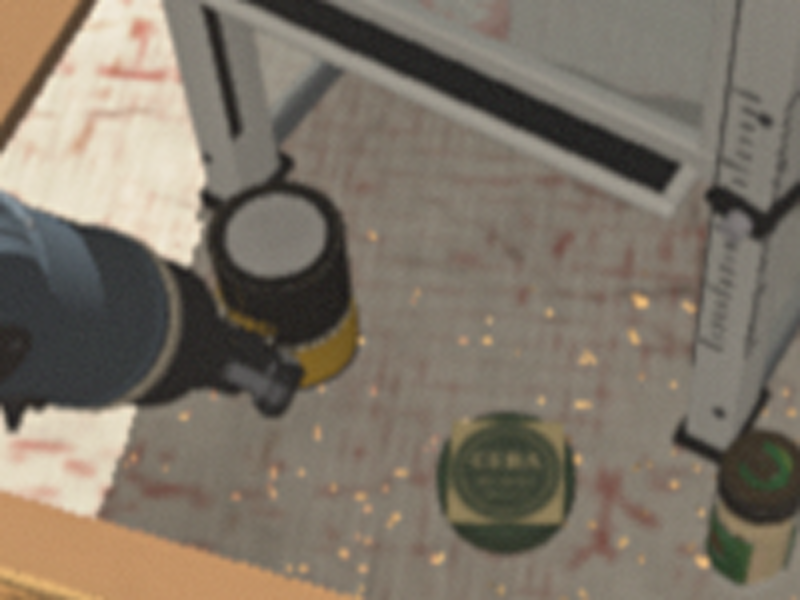

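```bash
python3 - <<'E'
from h import *
from ik import tocab
print(tocab(ray("side",(190+275/4,130+233/4),104)),"before",tocab(ray("side",(190+247/4,130+268/4),104)))
E
```

```text
[-62.403  77.478 104.   ] before [-88.864  76.98  104.   ]
```

Request:
step_arm --plan '[4.3, 2.5, 0, 0, 0.5, 4.3, 2.5, 0, 0, 0.5, 4.3, 2.5, 0, 0, 0.5, 4.3, 2.5, 0, 0, 0.5, 4.3, 2.5, 0, 0, 0.5, 4.3, 2.5, 0, 0, 0.5, 4.3, 2.5, 0, 0, 0.5, 4.3, 2.5, 0, 0, 0.5]'

```text
t: 18.85
position: [636.2, -20.6, 46.7]
tool_rot: [[0.783, 0.459, 0.419], [-0.377, -0.185, 0.907], [0.494, -0.869, 0.029]]
wrist_force: [-3.7, 1.6, 4.0]
grip_width: 42.5
```

Request:
step_arm --plan '[4.3, 2.5, 0, 0, 0.5, 4.3, 2.5, 0, 0, 0.5, 4.3, 2.5, 0, 0, 0.5, 4.3, 2.5, 0, 0, 0.5, 4.3, 2.5, 0, 0, 0.5, 4.3, 2.5, 0, 0, 0.5, 4.3, 2.5, 0, 0, 0.5, 4.3, 2.5, 0, 0, 0.5]'

```text
t: 19.65
position: [672.4, -37.3, 46.3]
tool_rot: [[0.783, 0.459, 0.419], [-0.377, -0.185, 0.907], [0.494, -0.869, 0.029]]
wrist_force: [-3.5, 0.7, 3.7]
grip_width: 42.8
```

```bash
python3 st.py -60 78 45;python3 - <<'E'
from h import *
a=env.camera("wrist")[:,:,::-1]
cv2.imwrite("pics/w15.png",a)
cv2.imwrite("pics/s15.png",cv2.resize(env.camera("side")[110:260,190:390,::-1],None,fx=4,fy=4,interpolation=2))
E
```

```text
t 19.65 q [-0.079  0.708 -0.093  2.089  1.924  0.329 -0.874]
pos [672.376 -37.294  46.34 ] cab [-30.105  78.294  46.34 ] tip cab [-20.711  78.753  29.831]
ydir cab 0.49441411441137695 0.024165380368092227 zdir.CX 0.0015449537262158585 zz 0.028677531000539675 F [-3.506  0.66   3.748] 42.80893069838428
delta tool [-26.647 -13.624  -0.371]
```

View pics/s15.png

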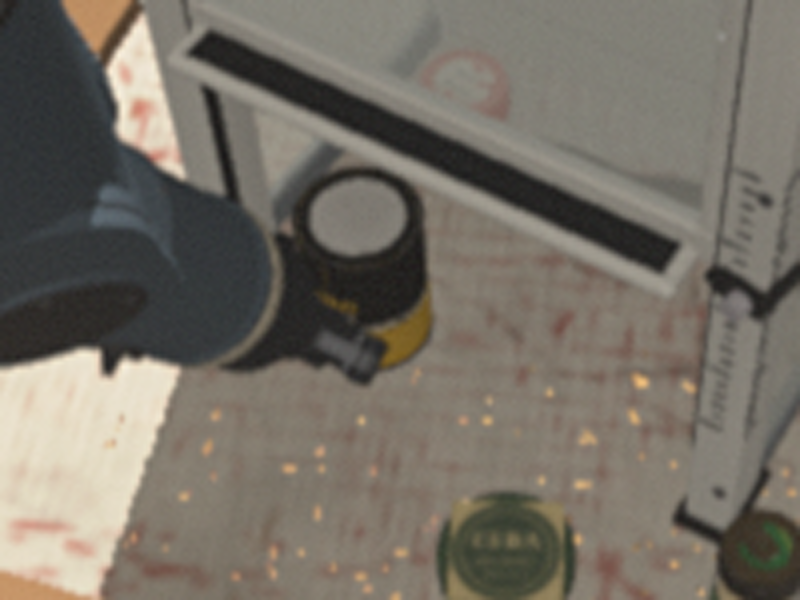

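Request:
step_arm --plan '[4.3, 2.5, 0, 0, 0.5, 4.3, 2.5, 0, 0, 0.5, 4.3, 2.5, 0, 0, 0.5, 4.3, 2.5, 0, 0, 0.5, 0, 0, 0, 0, 0.5, 0, 0, 0, 0, 0.5, 0, 0, 0, 0, 0.5, 0, 0, 0, 0, 0.5]'

```text
t: 20.55
position: [690.1, -45.6, 46.2]
tool_rot: [[0.783, 0.459, 0.419], [-0.377, -0.185, 0.907], [0.494, -0.869, 0.029]]
wrist_force: [-0.3, 0.6, 0.2]
grip_width: 42.7
```

```bash
python3 st.py -60 78 45;python3 - <<'E'
from h import *
from ik import *
o=env.get_obs();R=o["tool_rot"];P=o["position"]
a=env.camera("side")[:,:,::-1].copy()
cv2.imwrite("pics/t16.png",cv2.resize(env.camera("top")[100:260,150:350,::-1],None,fx=4,fy=4,interpolation=2))
b=cv2.resize(a[90:240,150:350],None,fx=4,fy=4,interpolation=2)
for bb in(-125,-182):
  for rad in(40,50):
    pts=np.array([(proj("side",P+bb*R[:,1]+rad*(np.cos(t)*R[:,0]+np.sin(t)*R[:,2]))-[150,90])*4 for t in np.linspace(0,6.28,60)]).astype(int)
    cv2.polylines(b,[pts],True,(0,0,255) if rad==50 else (0,255,0),1)
cv2.imwrite("pics/s16.png",b)
E
```

```text
t 20.55 q [-0.089  0.721 -0.048  2.045  1.881  0.285 -0.815]
pos [690.117 -45.645  46.207] cab [-10.497  78.122  46.207] tip cab [-1.099 78.577 29.7  ]
ydir cab 0.4946398143936125 0.02393612971863877 zdir.CX 0.0017682258674164202 zz 0.028545409957005254 F [-0.276  0.638  0.209] 42.70625528298908
delta tool [-43.622 -23.441  -0.237]
```

View pics/s16.png

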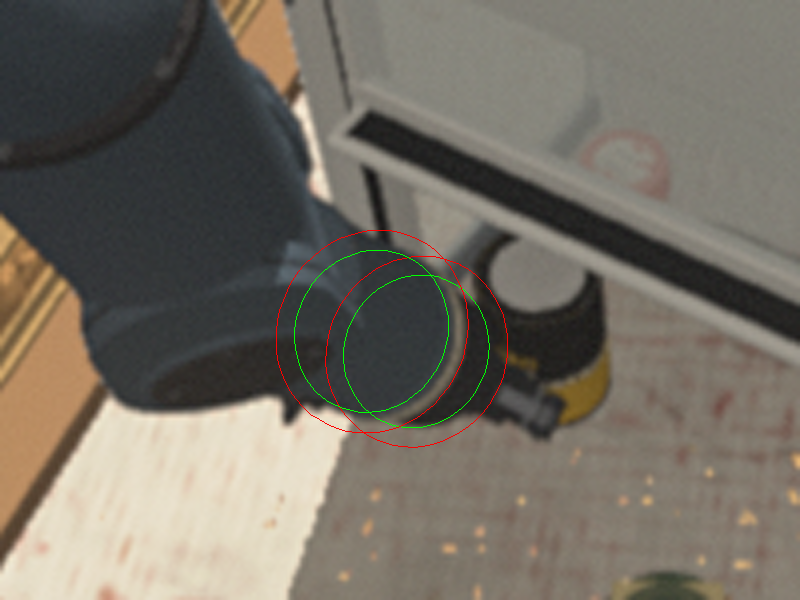

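View pics/t16.png

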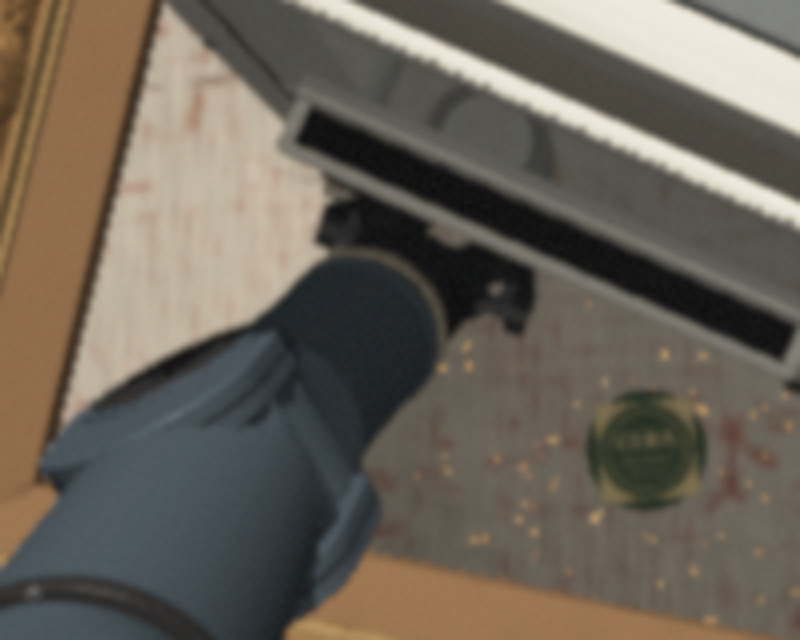

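Request:
step_arm --plan '[3, 1.7, 0, 0, 0.5, 3, 1.7, 0, 0, 0.5, 3, 1.7, 0, 0, 0.5, 3, 1.7, 0, 0, 0.5, 3, 1.7, 0, 0, 0.5, 1, 0.6, 0, 0, 0.5, 0, 0, 0, 0, 0.5, 0, 0, 0, 0, 0.5]'

```text
t: 21.45
position: [706.9, -53.3, 46.2]
tool_rot: [[0.783, 0.459, 0.419], [-0.377, -0.185, 0.907], [0.494, -0.869, 0.029]]
wrist_force: [0.0, 0.5, -0.9]
grip_width: 42.4
```

Request:
step_arm --plan '[-3, -1.7, 0, 0, 0.5, -4.3, -2.5, 0, 0, 0.5, -6, -3.5, 0, 0, 0.5, -8.7, -5, 0, 0, 0.5, -8.7, -5, 0, 0, 0.5, -8.7, -5, 0, 0, 0.5, -8.7, -5, 0, 0, 0.5, -8.7, -5, 0, 0, 0.5]'

```text
t: 22.25
position: [646.5, -25.4, 46.6]
tool_rot: [[0.783, 0.459, 0.419], [-0.377, -0.185, 0.907], [0.494, -0.869, 0.029]]
wrist_force: [0.7, -0.2, -0.4]
grip_width: 43.0
```

```bash
python3 st.py -60 78 45
```

```text
t 22.25 q [-0.063  0.693 -0.162  2.151  1.964  0.395 -0.942]
pos [646.459 -25.39   46.55 ] cab [-58.626  78.275  46.55 ] tip cab [-49.232  78.735  30.041]
ydir cab 0.4944186835569408 0.024202712544243582 zdir.CX 0.0015195887160956232 zz 0.028706150755978935 F [ 0.666 -0.213 -0.376] 43.03050606681962
delta tool [-1.961  0.659 -0.314]
```

Request:
step_arm --plan '[-10, -20, 0, 0, 0.5, -10, -20, 0, 0, 0.5, -10, -20, 0, 0, 0.5, -10, -25, -10, 0, 0.5, -10, -25, -10, 0, 0.5, -10, -25, -10, 0, 0.5, -10, -25, -10, 0, 0.5, -10, -25, -10, 0, 0]'

```text
t: 23.05
position: [477.2, -6.8, 166.8]
tool_rot: [[0.783, 0.459, 0.419], [-0.377, -0.185, 0.907], [0.494, -0.869, 0.028]]
wrist_force: [0.8, -0.4, 0.7]
grip_width: 29.5
```

```bash
python3 st.py -60 78 45;python3 - <<'E'
from h import *
o=env.get_obs();np.savez("pics/w17.npz",p=o["position"],R=o["tool_rot"])
a=env.camera("wrist")[:,:,::-1]
cv2.imwrite("pics/w17.png",a)
cv2.imwrite("pics/s17.png",cv2.resize(env.camera("side")[110:260,220:420,::-1],None,fx=4,fy=4,interpolation=2))
E
```

```text
t 23.05 q [-0.232  0.303 -0.112  2.453  1.629  0.364 -0.758]
pos [477.225  -6.802 166.777] cab [-220.145   24.423  166.777] tip cab [-210.752   24.878  150.268]
ydir cab 0.494381396583636 0.02394622765339177 zdir.CX 0.0014900891003464295 zz 0.028393577404887762 F [ 0.767 -0.436  0.724] 29.457656408734977
delta tool [ 78.201 186.261  50.341]
```

View pics/w17.png

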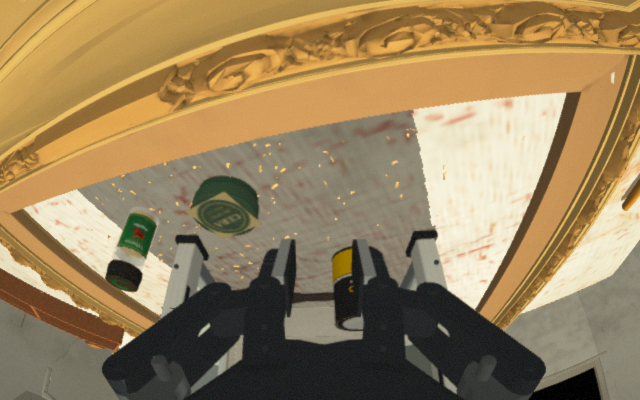

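View pics/s17.png

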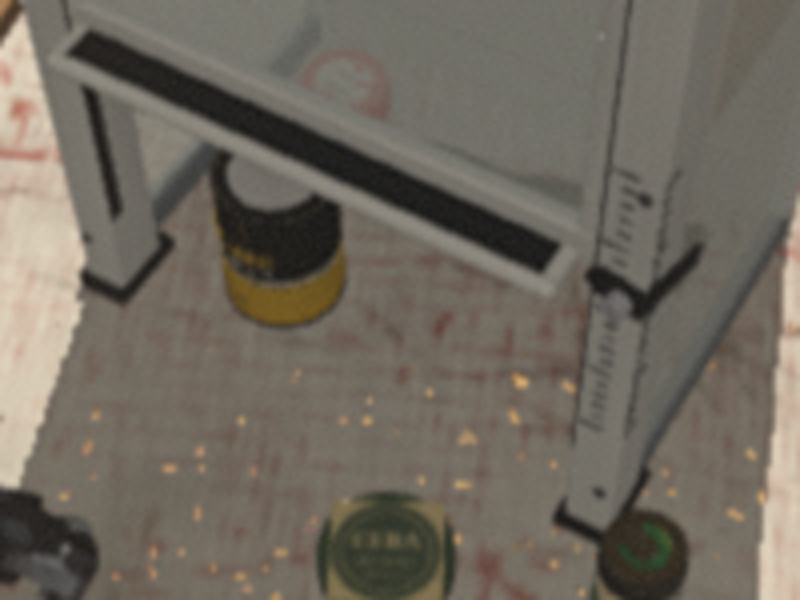

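Request:
step_arm --plan '[4.3, 2.5, 15, 0, 0, 4.3, 2.5, 15, 0, 0, 4.3, 2.5, 15, 0, 0, 4.3, 2.5, 15, 0, 0, 4.3, 2.5, 15, 0, 0, 4.3, 2.5, 15, 0, 0, 4.3, 2.5, 15, 0, 0, 4.3, 2.5, 15, 0, 0]'

```text
t: 23.95
position: [565.7, 86.0, 168.9]
tool_rot: [[0.783, 0.459, 0.419], [-0.377, -0.185, 0.907], [0.494, -0.869, 0.028]]
wrist_force: [-0.7, 0.5, 0.3]
grip_width: 0.1
```

```bash
python3 st.py -60 78 45;python3 - <<'E'
from h import *
from ik import cab
o=env.get_obs();np.savez("pics/w18.npz",p=o["position"],R=o["tool_rot"])
a=env.camera("wrist")[:,:,::-1]
cv2.imwrite("pics/w18.png",a)
b=cv2.imread("pics/s17.png")
for X,c in((46,(0,0,255)),(54,(0,255,0))):
  for z in(0,104):
    pts=np.array([(proj("side",cab(X+38*np.cos(t),78+38*np.sin(t),z))-[220,110])*4 for t in np.linspace(0,6.28,60)]).astype(int)
    cv2.polylines(b,[pts],True,c,1)
cv2.imwrite("pics/s17b.png",b)
E
```

```text
t 23.95 q [-0.35   0.414 -0.148  2.199  1.226  0.473 -0.45 ]
pos [565.699  86.016 168.891] cab [-178.565  145.73   168.891] tip cab [-169.171  146.178  152.381]
ydir cab 0.4944287481755241 0.023552796831175917 zdir.CX 0.0016930572488443958 zz 0.028057337550732097 F [-0.743  0.494  0.334] 0.06991081249424835
delta tool [ 42.866 164.669 -70.968]
```

View pics/w18.png

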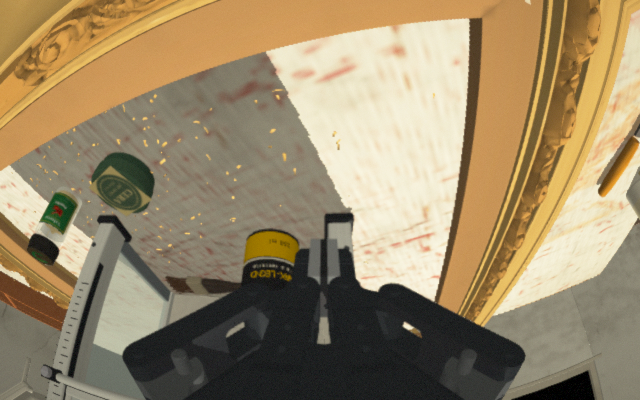

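View pics/s17b.png

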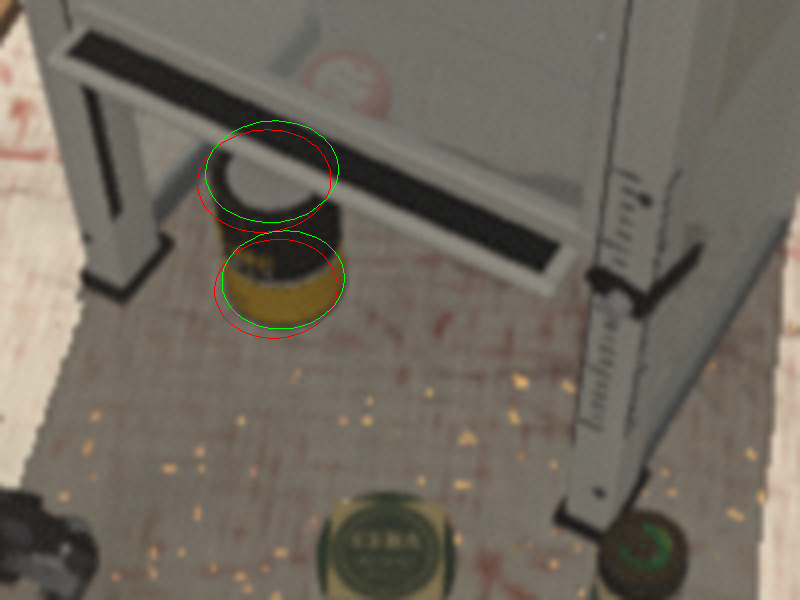

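```bash
python3 - <<'E'
import cv2
a=cv2.imread("pics/w18.png")[330:400,20:140]
cv2.imwrite("pics/w18a.png",cv2.resize(a,None,fx=6,fy=6,interpolation=cv2.INTER_CUBIC))
E
```

```text
(no output)
```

View pics/w18a.png

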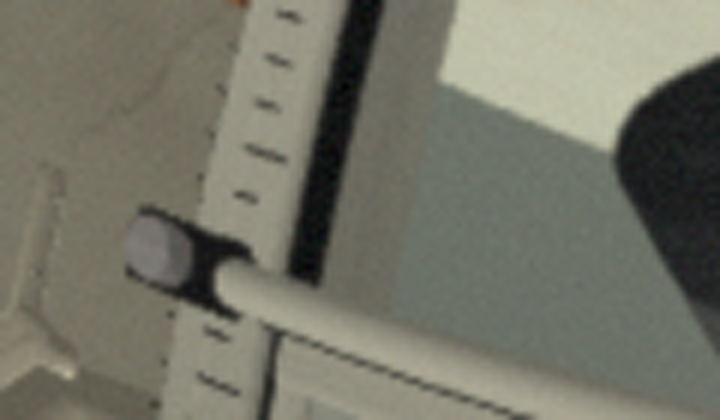

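```bash
python3 - <<'E'
from workcell import env
print(env.get_obs()["wrist_force"]);print(env.sign_off())
E
```

```text
[3.18507048 2.98993454 2.24692683]
the job is handed in; nothing more can be done
None
```

The job is handed in at about 24 s of the 64 s allowed. I got no verdict back, so these results rest on my own last checks.

- **Tilt:** the move rows cannot tilt the tool. I got the 30° inward tilt by driving the arm to its upper reach limit, and it held from then on.
- **Window:** I pushed it up about 155 mm with shut fingers under the lip's nose, then backed off. In a nearly level wrist view at the end, the lip's nose was within about 2 mm of the pointer's mid-height. Earlier measurements were looser: while I was raising it, the side and wrist cameras disagreed by 2 to 9 mm, and by about 2 mm at the last step before the lip came level.
- **Glue tin:** I pushed it low down with the fingers part open, about 145 mm along the bench. It stood upright, with its centre about 54 mm behind the pane (42 mm is needed) and 78 mm to the left. I estimate that position good to a few mm.
- **Wax tin and jar:** I never touched them, and they stood in the same places in the later side pictures. One wrist-camera reading put the wax tin about 20 mm off. I took that as a misread pixel, because the side view had not changed.
- **Arm at hand-in:** the fingers were more than 100 mm clear of the cabinet. The last force reading, about 3 N per axis, was higher than the usual reading of about 1 N in free air. I took it for sensor noise and did not check further.

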